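# Lay out the tea things by the kettle

## Task

Lay out the tea things, each set down gently, upright and in the middle of its place: the tall cup on the cork mat in front of the kettle with the strainer seated level in its mouth, the mug with the handle on the cork mat in front of the drainer rack, and the closed round tin on the cork mat between those two with the small cup standing on top of it. Leave the brass mortar where it is, let go of everything and leave it all standing still.

Things in the scene. Friction and masses are not known exactly. Their poses are not given: they have to be found in the camera images.
- tall_cup: Tall cream-white ceramic cup without handle, open at the top: 100 mm high, outer diameter 58 mm at the foot and 62 mm at the rim, mouth 54 mm wide inside, wall 4 mm, about 0.2 kg; grip it in its upper half. Origin: centre of its underside; z up. Starts standing on the counter in the row near the robot.
- mug: Cream-white ceramic mug with a side handle: 72 mm high, outer diameter 66 mm (straight sides), about 0.25 kg. Origin: centre of the underside of the round body; z up; the handle sticks out along its +y to 60 mm from the axis (at heights 16 to 62 mm), so it is best gripped across its x axis. Starts standing in the row, handle roughly towards the robot.
- small_cup: Small cream-white ceramic cup without handle: 50 mm high, outer diameter 46 mm at the foot and 54 mm at the rim, about 0.1 kg. Origin: centre of its underside; z up. Starts standing in the row.
- tin: Closed round steel tin with flat top: 66 mm diameter, 56 mm high, about 0.25 kg. Origin: centre of its underside; z up. Starts standing in the row.
- strainer: Steel tea strainer, 0.06 kg, standing level on its bowl, handle roughly towards the robot. Origin: under the handle's grip point, level with the bowl's underside; x to the bowl, z up. Bowl centre at x = 70 mm, 48 mm wide; its flat rim, 73 mm wide, 22 to 25 mm up, rests on a cup's rim. Handle: x = -46 mm to the rim, 10 mm wide, 22 to 28 mm up. Small hook beyond the bowl, to x = 118 mm.
- mat_kettle: Round cork mat, 84 mm diameter, 3 mm thick, fixed to the counter, about 0.2 m in front of the kettle, that is, on the kettle's side towards the robot. The kettle (aluminium, 160 mm across, black bail handle) stands at the back of the counter, left or right. Origin: centre of its underside. The three mats look alike.
- mat_rack: Round cork mat, 84 mm diameter, 3 mm thick, fixed to the counter, about 0.2 m in front of the drainer rack, on the rack's side towards the robot. The rack (grey plastic, 200 x 270 mm, steel plates in it) stands at the back, on the side where the kettle is not. Origin: centre of its underside.
- mat_mid: Round cork mat, 84 mm diameter, 3 mm thick, fixed to the counter, the middle one, between the other two mats. Origin: centre of its underside.
- mortar: Open brass mortar on a foot, 70 mm across the rim, 62 mm high, 0.7 kg, standing in the same row as the things to move; it stays there. Origin: centre of its underside.

How it is judged:
By the outcome, as a careful person would: the job done as asked, in the order asked, and still so for the second after the job is handed in, with the robot touching nothing.
It also fails if it takes over 112 s, if anything falls off the work surface, if the arm or the gripper's body presses on something with over 40 N, if the wrist force passes 120 N, or if a joint passes its speed limit or range.

## Robot

A 6-joint arm with a two-finger parallel gripper is mounted at the origin on the work surface. World frame = base frame: x ahead of the robot, y to its left, z up, the work surface at z = 0. Lengths are in m, angles in rad, forces in N, time in s.
With the tool pointing down it reaches from about 0.35 to 0.775 m from the base axis. Payload 5.5 kg.
Tool frame: the origin (TCP) lies at the very end of the fingers, on their centre line; the grasp point (between the pads) lies 19 mm behind it (grip_point_offset is the distance from the TCP to the grasp point, in m); z points along the fingers, y is the direction in which the jaws open and shut (so a half turn about z gives the same grasp; the last joint's range is limited). The gripper opens to 85 mm and grips with 20 to 120 N. Pads are 22 mm wide; open, the fingers measure 114 mm over their backs; the gripper's body (76 mm by 85 mm) begins 54 mm behind the grasp point. The pads swing forward as they close: fully open they stand 13 mm farther back than shut.
Start: joints at [-1.359, 0.313, 0.046, 1.304, 0, 1.431], TCP at [0.198, -0.54, 0.211] pointing down, gripper open.
Joint ranges: [-2.76, 2.76], [-0.86, 1.69], [-1.03, 1.26], [-2.2, 2.34], [-1.47, 1.5], [-3.14, 3.14]. Speed limits (rad/s): [2.57, 2.57, 3.14, 3.14, 3.14, 3.14].

## Interface

Orientations are given as a unit quaternion [w, x, y, z].
In Python, from workcell import * gives the robot as it stands.
- The arm moves only by the shell command python3 -m crank 'ROWS' [OPENING] [FORCE]. ROWS is a JSON object of lists of equal length, an entry for each row: "travel": the shift along the tool's x, y, z in units of 40 mm (1.0 is 40 mm), a list of three; "turn": the turn about the tool's z in rad. In form: {"travel": [[x, y, z], ...], "turn": [turn, ...]}. A call has 1 to 5 rows; each row is the pose to reach, as a shift and turn from the pose commanded when the call began, along the tool's axes at that moment; what a row does not reach only later rows make up. A row lasts 1/12 s, in which the tool goes at most 41.7 mm and 7.16 degrees, less where a joint would pass 70% of its speed; a pose out of reach is approached as far as the arm can. A call with a gripper value outside its range is refused whole. OPENING is the finger opening in mm, from 0 to 85.4, set as the call begins (- or left out, the last holds). The fingers move at their own pace and stop on an object; FORCE is the grip in N (left out, the last holds). Time passes only in rows, so rows that repeat a pose let the fingers close. It gives the time, the measured TCP pose, the force and the opening at its end, in the units of the state.
- get_state(): the state, without advancing time (a new reading comes with each control period).
- read_camera(name): name is "scene" or "side" or "wrist"; returns a dict with "image" (480x640x3 uint8, red, green, blue), "K" (3x3 intrinsics, pixels), "R" (3x3) and "t" (3): a world point X has camera coordinates R X + t. Camera axes: x right, y down, z forward; pixel columns grow to the right and rows downward; lengths in m; the calibration is good to about 2 mm. A picture is of the moment at which its call begins. There is no depth.
- hand_in(): hands the job in, once; it reports no verdict.
The state is a dict: "clock": time; "joint_pos": joint angles; "qvel": joint speeds; "tau": joint torques, N m; "tcp_pos": TCP position; "orientation": TCP orientation; "wrist_force": force on the tool from outside, world axes, zero at the start; "ft_torque": the same for the moment, N m; "finger_gap": finger opening in m.
Only numpy, scipy, OpenCV 4.12 (cv2) and the standard library are available. Lean on these libraries where they do the work, as an engineer would, in place of code of your own. Each camera call takes 0.05 s, during which the arm holds its last target. There are 200 camera calls.

## Working session

There is one attempt and no reset: what is moved stays moved. The work goes in short steps, Python scripts to look and compute and a shell command to move; the robot and the scene stay as the last step left them, time stands still between calls to the robot, and variables do not carry over. Pictures are saved under pics/ and viewed, about 12 in all and at most 16, crops included, and the job is handed in when it is done.

```bash
ls; mkdir -p pics
python3 - <<'E'
from workcell import *
import cv2
s=get_state();print(s)
for n in("scene","side"):
    c=read_camera(n);cv2.imwrite(f"pics/{n}0.png",c["image"][:,:,::-1]);print(n,c["K"],c["R"],c["t"])
E
```

```text
pics
{'clock': 0.0, 'joint_pos': array([-1.35858790e+00,  3.14012250e-01,  4.49687465e-02,  1.30361275e+00,
       -6.10249706e-06,  1.43118994e+00]), 'qvel': array([-8.03235070e-04,  1.69461276e-04,  1.45705188e-03, -1.41638725e-03,
        9.92256244e-06, -5.58719680e-04]), 'tau': array([-1.78106799e-03, -4.80623674e+01,  2.98533475e+01,  1.92245393e-02,
       -3.80602578e-04,  5.62274110e-06]), 'tcp_pos': array([ 0.19801267, -0.53923282,  0.209598  ]), 'orientation': array([-9.29240371e-04,  9.84567720e-01,  1.75001543e-01, -3.68004549e-05]), 'wrist_force': array([ 0.71230252,  0.36660118, -0.28101003]), 'ft_torque': array([-0.01769207, -0.04871831, -0.00569742]), 'finger_gap': 0.08522873397615574}
scene [[462.80678229   0.         319.73334687]
 [  0.         462.80678229 238.42283192]
 [  0.           0.           1.        ]] [[ 0.89075811  0.45428364 -0.01328043]
 [ 0.38214754 -0.76449059 -0.51915064]
 [-0.2459944   0.45736256 -0.85457957]] [-0.48276827 -0.15717199  1.28174673]
side [[556.76747465   0.         316.19765976]
 [  0.         556.76747465 235.04911235]
 [  0.           0.           1.        ]] [[-0.9133583  -0.40672011 -0.01885122]
 [-0.23645625  0.56755564 -0.78865014]
 [ 0.33145899 -0.71586266 -0.61455317]] [0.48327196 0.16238333 1.05142781]
```

View pics/scene0.png

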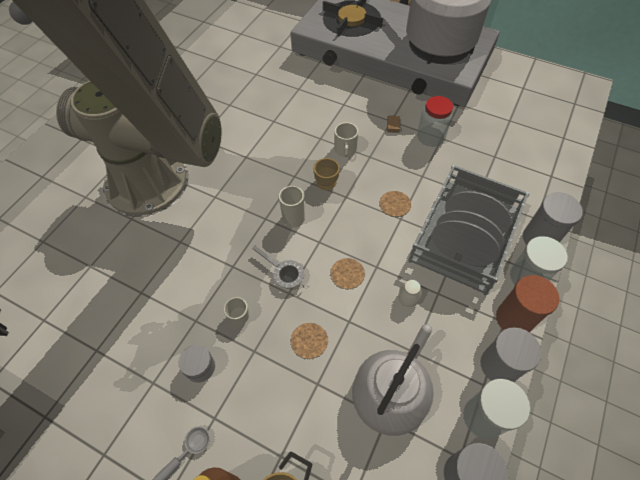

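View pics/side0.png

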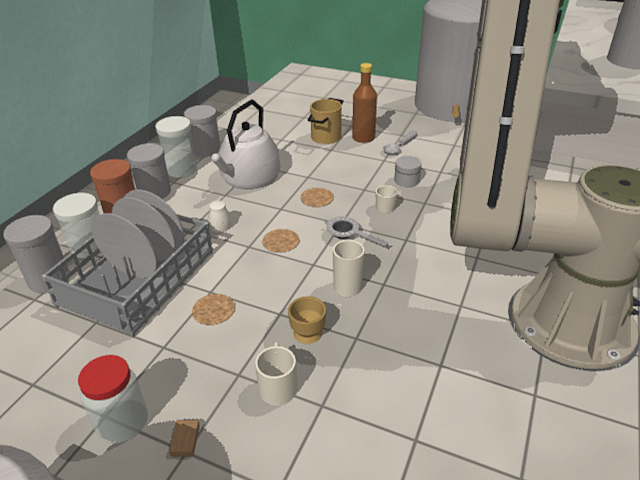

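The scene and side views show, in the scene picture: mug (346,131), mortar (326,166), tall cup (291,193), strainer (289,273), small cup (236,303) and tin (195,355). The mats are rack (395,204), mid (347,273) and kettle (309,340).

```bash
cat > h.py <<'E'
from workcell import *
import numpy as np, cv2
from scipy.spatial.transform import Rotation as Ro
def w(c,u,v,z):
    d=c["R"].T@np.linalg.inv(c["K"])@[u,v,1]; o=-c["R"].T@c["t"]
    return (o+d*(z-o[2])/d[2])[:2]
def px(c,X):
    p=c["K"]@(c["R"]@np.array(X)+c["t"]); return p[:2]/p[2]
def pose(s=None):
    s=s or get_state(); q=s["orientation"]; return s["tcp_pos"],Ro.from_quat(np.r_[q[1:],q[0]]).as_matrix()
def go(x,y,z,yaw=None):
    """tool-frame shift in 40mm units to TCP target; yaw= jaw (tool y) direction in world, mod pi"""
    p,R=pose(); d=R.T@(np.array([x,y,z])-p)/.04
    t=0
    if yaw is not None:
        cur=np.arctan2(R[1,1],R[0,1]); t=-((yaw-cur+np.pi/2)%np.pi-np.pi/2)
    print("travel",d.round(2),"turn",round(t,3),"mm",np.round(d*40,1))
E
python3 - <<'E'
from h import *
sc=read_camera("scene");si=read_camera("side")
P=dict(mug=(346,131,276,361,.072),mortar=(326,166,307,308,.062),tall=(291,193,348,249,.1),strbowl=(289,274,343,228,.025),small=(236,303,386,191,.05),tin=(195,355,408,162,.056))
for n,(a,b,e,f,z) in P.items(): print(n,w(sc,a,b,z).round(4),w(si,e,f,z).round(4))
for n,c in(("scene",sc),("side",si)):
    hsv=cv2.cvtColor(c["image"],cv2.COLOR_RGB2HSV); m=cv2.inRange(hsv,(5,70,60),(20,200,255))
    k,l,st,ce=cv2.connectedComponentsWithStats(cv2.morphologyEx(m,cv2.MORPH_CLOSE,np.ones((5,5))))
    for i in range(1,k):
        if 400<st[i,4]<2500: print(n,ce[i].round(1),st[i,4],w(c,*ce[i],.003).round(4))
p,R=pose();print(p,R.round(3))
E
```

```text
mug [0.4437 0.3538] [0.4403 0.3556]
mortar [0.4464 0.2256] [0.4485 0.219 ]
tall [0.4225 0.0828] [0.4253 0.0775]
strbowl [ 0.5022 -0.0821] [ 0.4951 -0.073 ]
small [ 0.439  -0.2091] [ 0.4429 -0.2164]
tin [ 0.4277 -0.3491] [ 0.431  -0.3557]
scene [351.7  14.3] 471 [0.1911 0.9412]
scene [326.2 172.8] 663 [0.4354 0.2485]
scene [394.9 203.3] 634 [0.6453 0.2369]
scene [347.3 273.1] 821 [ 0.6208 -0.0075]
scene [527.8 303. ] 2412 [1.0291 0.1104]
scene [308.8 340.3] 1049 [ 0.6158 -0.1985]
side [364.  110.4] 1368 [ 0.6746 -0.7013]
side [325.6 120.7] 1277 [ 0.7596 -0.5891]
side [111.4 181.2] 1590 [ 1.145  -0.0551]
side [316.7 196.9] 496 [ 0.6141 -0.194 ]
side [280.4 240.2] 662 [ 0.6191 -0.0037]
side [213.  308.8] 1028 [0.6433 0.2407]
side [307.  318.7] 1453 [0.4626 0.1926]
side [183.9 438. ] 890 [0.5332 0.4986]
[ 0.19805996 -0.53945075  0.20993041] [[ 0.939  0.345 -0.   ]
 [ 0.345 -0.939  0.001]
 [ 0.    -0.001 -1.   ]]
```

```bash
python3 -m crank '{"travel":[[0.6,-0.7,0],[1.2,-1.4,0],[1.8,-2.1,0],[2.3,-2.7,0],[2.66,-3.15,0]],"turn":[-0.125,-0.25,-0.375,-0.5,-0.62]}' 85
python3 -m crank '{"travel":[[0.8,-0.2,0],[1.6,-0.4,0],[2.4,-0.6,0],[3.2,-0.8,0],[4.0,-1.02,0]],"turn":[-0.125,-0.25,-0.375,-0.5,-0.62]}'
python3 -m crank '{"travel":[[0.8,0.3,0],[1.5,0.6,0],[2.3,0.9,0],[3.1,1.2,0],[3.85,1.49,0]],"turn":[-0.125,-0.25,-0.375,-0.5,-0.62]}'
python3 -c "
from h import *
go(.424,.08,.21,np.pi/2);print(get_state()['joint_pos'].round(2))"
```

```text
clock: 0.62
tcp_pos: [0.2549, -0.3821, 0.2103]
orientation: [-0.001, 0.883, 0.47, 0.0]
wrist_force: [-0.7, -0.3, -0.4]
finger_gap: 0.0855
clock: 1.03
tcp_pos: [0.3113, -0.2282, 0.2105]
orientation: [0.0, 0.698, 0.716, 0.0]
wrist_force: [0.7, -0.1, -0.2]
finger_gap: 0.0848
clock: 1.45
tcp_pos: [0.3675, -0.0727, 0.2106]
orientation: [0.0, 0.446, 0.895, 0.0]
wrist_force: [0.3, -0.8, -0.7]
finger_gap: 0.085
travel [2.2  3.43 0.01] turn -0.924 mm [ 87.8 137.1   0.6]
[-0.41 -0.08 -0.4   1.25  0.    0.51]
```

```bash
python3 -m crank '{"travel":[[0.4,0.7,0],[0.9,1.4,0],[1.3,2.1,0],[1.8,2.8,0],[2.2,3.43,0]],"turn":[-0.125,-0.25,-0.375,-0.5,-0.62]}' 
python3 -m crank '{"travel":[[0,0,0],[0,0,0],[0,0,0],[0,0,0]],"turn":[-0.12,-0.24,-0.304,-0.304]}'
python3 - <<'E'
from h import *
c=read_camera("wrist");cv2.imwrite("pics/w1.png",c["image"][:,:,::-1])
go(.424,.08,.21,np.pi/2);print(get_state()['joint_pos'].round(2));print(c["R"].round(2),px(c,[.424,.08,.1]),-c["R"].T@c["t"])
E
```

```text
clock: 1.87
tcp_pos: [0.4249, 0.0802, 0.2105]
orientation: [0.0, 0.151, 0.989, 0.0]
wrist_force: [0.3, 1.3, 0.5]
finger_gap: 0.0852
clock: 2.2
tcp_pos: [0.4247, 0.0785, 0.2103]
orientation: [-0.0, 0.002, 1.0, -0.0]
wrist_force: [-0.9, -0.2, 0.1]
finger_gap: 0.0851
travel [0.02 0.04 0.01] turn -0.007 mm [0.6 1.7 0.3]
[-0.    0.04 -0.29  1.24 -0.    0.  ]
[[ 0.    1.   -0.  ]
 [ 0.96 -0.    0.28]
 [ 0.28 -0.   -0.96]] [324.78156735 232.31534844] [0.35180959 0.0796695  0.37446564]
```

View pics/w1.png

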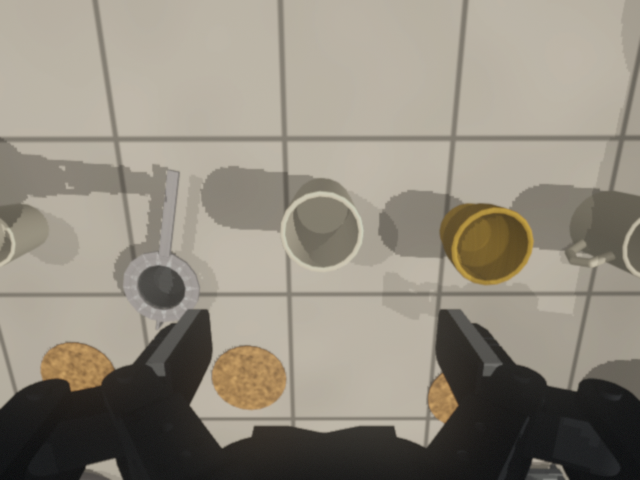

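Wrist view: tall cup rim centre is at (322,231). The strainer bowl is at (161,286), with its handle running from (173,171) to (166,255). The kettle mat is at (77,366), the mid mat at (248,377).

Run:
```python
from h import *
c=read_camera("wrist")
print("tall",w(c,322,231,.1)); b=w(c,161,286,.0235);e=w(c,173,171,.028);print("bowl",b,"end",e,"len",np.hypot(*(b-e)),np.arctan2(*(b-e)[::-1]))
print("matk",w(c,77,366,.003),"mid",w(c,248,377,.003),"mortar",w(c,487,243,.062))
go(*w(c,322,231,.1),.043,np.pi/2)
```

```text
tall [0.42303483 0.07773889]
bowl [ 0.49765489 -0.08181525] end [ 0.3856092  -0.05495018] len 0.11522138838719301 -0.23532642005479493
matk [ 0.60143728 -0.19709229] mid [ 0.61695592 -0.00755346] mortar [0.44439318 0.21710223]
travel [ 0.04 -0.01  4.18] turn -0.008 mm [  1.6  -0.3 167.4]
```

```bash
python3 -m crank '{"travel":[[0,0,0.9],[0,0,1.8],[0,0,2.7],[0.04,0,3.4],[0.04,0,3.9]],"turn":[0,0,0,0,0]}' 85
python3 -m crank '{"travel":[[0,0,0.15],[0,0,0.28],[0,0,0.28]],"turn":[0,0,0]}'
python3 -m crank '{"travel":[[0,0,0],[0,0,0],[0,0,0],[0,0,0],[0,0,0]],"turn":[0,0,0,0,0]}' 50 35
python3 -m crank '{"travel":[[0,0,0],[0,0,0],[0,0,0],[0,0,0]],"turn":[0,0,0,0]}'
```

```text
clock: 2.72
tcp_pos: [0.4211, 0.0778, 0.0519]
orientation: [-0.002, 0.004, 1.0, -0.0]
wrist_force: [-0.3, -0.5, -0.2]
finger_gap: 0.0847
clock: 2.97
tcp_pos: [0.4233, 0.0779, 0.0432]
orientation: [-0.0, 0.003, 1.0, -0.0]
wrist_force: [0.0, -0.1, -0.0]
finger_gap: 0.085
clock: 3.38
tcp_pos: [0.4248, 0.0778, 0.0449]
orientation: [0.002, 0.003, 1.0, -0.0]
wrist_force: [-1.2, -1.9, 5.9]
finger_gap: 0.0599
clock: 3.72
tcp_pos: [0.4248, 0.0778, 0.0449]
orientation: [0.002, 0.003, 1.0, -0.0]
wrist_force: [-0.6, -1.4, 6.1]
finger_gap: 0.0599
```

```bash
python3 -m crank '{"travel":[[0,0,-0.2],[0,0,-0.6],[0,0,-1.2],[0,0,-1.8],[0,0,-2.2]],"turn":[0,0,0,0,0]}' 
python3 -m crank '{"travel":[[-0.2,-0.3,0],[-0.6,-0.9,0],[-1.1,-1.6,0],[-1.6,-2.3,0],[-2.1,-3.0,0]],"turn":[0,0,0,0,0]}'
python3 -m crank '{"travel":[[-0.5,-0.7,0],[-1.0,-1.4,0],[-1.5,-2.2,0],[-2,-2.9,0],[-2.4,-3.4,0]],"turn":[0,0,0,0,0]}'
python3 -m crank '{"travel":[[-0.18,-0.3,0],[-0.28,-0.5,0],[-0.28,-0.5,0]],"turn":[0,0,0]}'
python3 - <<'E'
from h import *
c=read_camera("wrist");cv2.imwrite("pics/w2.png",c["image"][:,:,::-1])
s=read_camera("scene");d=read_camera("side")
i=[cv2.resize(a["image"][y:y+150,x:x+200,::-1],(400,300)) for a,x,y in((s,200,240),(d,220,80))]
cv2.imwrite("pics/s2.png",np.hstack(i))
go(.615,-.197,.05,np.pi/2);print(px(s,[.615,-.197,.003]),px(d,[.615,-.197,.003]))
E
```

```text
clock: 4.13
tcp_pos: [0.4237, 0.0782, 0.1339]
orientation: [0.001, 0.003, 1.0, 0.0]
wrist_force: [1.4, -0.3, -2.2]
finger_gap: 0.06
clock: 4.55
tcp_pos: [0.5071, -0.0434, 0.1322]
orientation: [0.0, 0.003, 1.0, 0.0]
wrist_force: [0.7, 1.5, -2.5]
finger_gap: 0.0597
clock: 4.97
tcp_pos: [0.6029, -0.1817, 0.1317]
orientation: [0.0, 0.004, 1.0, -0.0]
wrist_force: [0.5, 0.4, -2.2]
finger_gap: 0.0599
clock: 5.22
tcp_pos: [0.6132, -0.2006, 0.1311]
orientation: [-0.0, 0.004, 1.0, -0.0]
wrist_force: [-0.1, 0.1, -1.6]
finger_gap: 0.0603
travel [-0.08  0.02  2.03] turn -0.005 mm [-3.1  0.9 81.4]
[308.81388687 339.607439  ] [316.84604428 196.23520764]
```

View pics/w2.png

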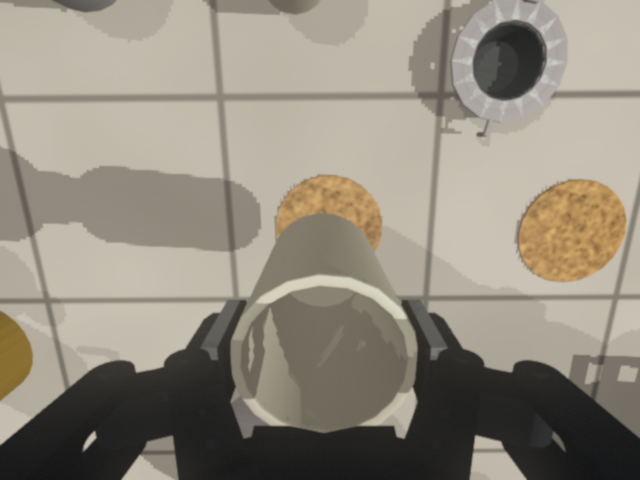

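Wrist view: the kettle mat spans u 275 to 382 with its top edge at v=175, so its centre is about (328,227). The mid mat centre is about (572,231). The cup hangs upright in the grip.

Run:
```python
from h import *
c=read_camera("wrist")
k=w(c,328.5,227,.003);print(k,"mid",w(c,572,230.5,.003),"cup rim",w(c,323,355,.19),pose()[0], "top/bottom check",w(c,328,175,.003),"bowl",w(c,509,63,.024))
```

```text
[ 0.6117645  -0.19330917] mid [ 0.61569986 -0.00205322] cup rim [ 0.60667666 -0.1972959 ] [ 0.61203478 -0.19774438  0.13150566] top/bottom check [ 0.57142877 -0.19359816] bowl [ 0.49809867 -0.0766077 ]
```

```bash
python3 -m crank '{"travel":[[-0.05,0.05,0.5],[-0.09,0.07,1.1],[-0.09,0.07,1.6],[-0.09,0.07,1.85],[-0.09,0.07,1.95]],"turn":[0,0,0,0,0]}' 
python3 -m crank '{"travel":[[0,0,0.03],[0,0,0.05],[0,0,0.05]],"turn":[0,0,0]}'
python3 -m crank '{"travel":[[0,0,0.03],[0,0,0.05],[0,0,0.05]],"turn":[0,0,0]}'
python3 -c "
from h import *
go(.6155,-.195,.048,np.pi/2)"
```

```text
clock: 5.83
tcp_pos: [0.6146, -0.1946, 0.0515]
orientation: [-0.002, 0.002, 1.0, 0.001]
wrist_force: [-0.5, -0.4, -3.2]
finger_gap: 0.0604
clock: 6.08
tcp_pos: [0.6173, -0.1965, 0.0527]
orientation: [0.001, 0.003, 1.0, -0.001]
wrist_force: [0.3, 0.9, -1.4]
finger_gap: 0.0596
clock: 6.33
tcp_pos: [0.6167, -0.1965, 0.0498]
orientation: [0.0, 0.003, 1.0, -0.0]
wrist_force: [-0.5, -0.4, -2.1]
finger_gap: 0.0599
travel [0.03 0.04 0.04] turn -0.006 mm [1.2 1.4 1.8]
```

```bash
python3 -m crank '{"travel":[[0.02,0.03,0.02],[0.02,0.03,0.04],[0.02,0.03,0.04]],"turn":[0,0,0]}' 
python3 -m crank '{"travel":[[0,0,0.02],[0,0,0.02],[0,0,0.02]],"turn":[0,0,0]}'
python3 - <<'E'
from h import *
s=read_camera("scene");d=read_camera("side")
i=[cv2.resize(a["image"][y:y+150,x:x+200,::-1],(400,300),interpolation=cv2.INTER_CUBIC) for a,x,y in((s,200,240),(d,220,80))]
cv2.imwrite("pics/s2.png",np.hstack(i))
E
```

```text
clock: 6.58
tcp_pos: [0.6158, -0.195, 0.0481]
orientation: [0.0, 0.003, 1.0, -0.0]
wrist_force: [-1.1, 0.4, 0.3]
finger_gap: 0.06
clock: 6.83
tcp_pos: [0.6161, -0.1951, 0.048]
orientation: [0.001, 0.003, 1.0, -0.0]
wrist_force: [-1.4, 0.8, 6.2]
finger_gap: 0.0598
```

View pics/s2.png

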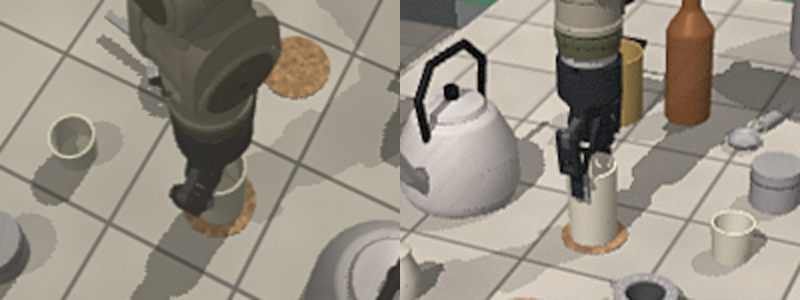

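The cup stands on the mat, cork showing all round, with 6 N contact. I'll release and rise.

```bash
python3 -m crank '{"travel":[[0,0,-0.02],[0,0,-0.02],[0,0,-0.02],[0,0,-0.02],[0,0,-0.02]],"turn":[0,0,0,0,0]}' 85
python3 -m crank '{"travel":[[0,0,-0.3],[0,0,-0.8],[0,0,-1.5],[0,0,-2.3],[0,0,-3.0]],"turn":[0,0,0,0,0]}' 
python3 -m crank '{"travel":[[0,0,-0.5],[0,0,-0.5]],"turn":[0,0]}'
python3 - <<'E'
from h import *
c=read_camera("wrist");cv2.imwrite("pics/w3.png",c["image"][:,:,::-1])
go(.43,-.065,.15,np.pi/2-.235);print(get_state()["joint_pos"].round(2))
E
```

```text
clock: 7.35
tcp_pos: [0.6156, -0.1951, 0.0475]
orientation: [-0.0, 0.003, 1.0, -0.0]
wrist_force: [0.4, -1.0, -0.1]
finger_gap: 0.0848
clock: 7.77
tcp_pos: [0.6155, -0.195, 0.1691]
orientation: [-0.0, 0.003, 1.0, -0.0]
wrist_force: [0.6, -0.2, 0.1]
finger_gap: 0.0852
clock: 7.93
tcp_pos: [0.6181, -0.1962, 0.1933]
orientation: [0.004, 0.003, 1.0, -0.002]
wrist_force: [0.9, -0.9, 0.6]
finger_gap: 0.0846
travel [4.71 3.25 0.98] turn 0.229 mm [188.2 129.8  39.4]
[-0.43  0.46  0.21  1.32 -0.   -0.43]
```

View pics/w3.png

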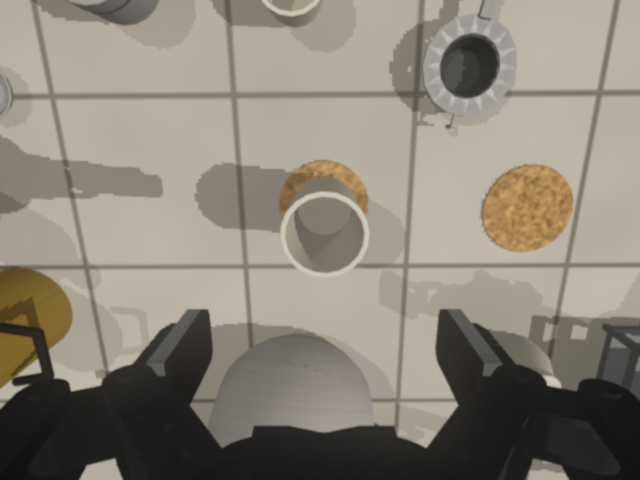

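Wrist view: cup rim centre is at (324,234). The mat's left and right edges are at 279 and 368 with its top at 160, so its centre is about (323.5,203).

```bash
python3 - <<'E'
from h import *
c=read_camera("wrist")
print("rim",w(c,324.5,234,.103),"mat",w(c,323.5,203.5,.003),"mid",w(c,527.5,207.5,.003),"bowl",w(c,470,65,.0245))
# mat outline expected around cup foot
E
python3 -m crank '{"travel":[[0.8,0.6,0],[1.6,1.1,0],[2.5,1.7,0],[3.4,2.3,0],[4.2,2.9,0]],"turn":[0.05,0.1,0.15,0.2,0.229]}' 
python3 -m crank '{"travel":[[0.3,0.2,0.5],[0.56,0.28,0.9],[0.56,0.28,0.9]],"turn":[0,0,0]}'
python3 - <<'E'
from h import *
c=read_camera("wrist");cv2.imwrite("pics/w4.png",c["image"][:,:,::-1]);print(pose())
E
```

```text
rim [ 0.61239126 -0.19469533] mat [ 0.61050119 -0.19571461] mid [ 0.61534211 -0.00666985] bowl [ 0.49700448 -0.07989444]
clock: 8.45
tcp_pos: [0.4465, -0.0778, 0.1853]
orientation: [-0.002, 0.119, 0.993, 0.0]
wrist_force: [-0.2, 1.0, 1.3]
finger_gap: 0.085
clock: 8.7
tcp_pos: [0.4249, -0.0604, 0.1477]
orientation: [-0.004, 0.116, 0.993, 0.001]
wrist_force: [-0.9, 0.3, -0.3]
finger_gap: 0.0851
(array([ 0.42737788, -0.06159688,  0.14942043]), array([[-9.72746001e-01,  2.31814553e-01, -5.21834068e-03],
       [ 2.31809177e-01,  9.72759928e-01,  1.62094638e-03],
       [ 5.45195167e-03,  3.67109846e-04, -9.99985071e-01]]))
```

View pics/w4.png

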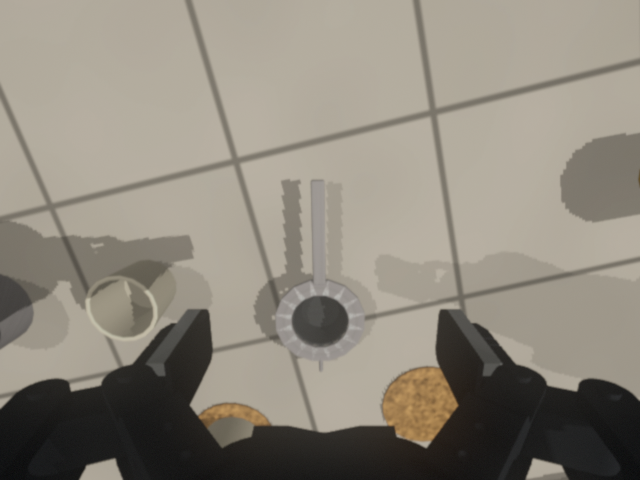

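Wrist view: the strainer handle runs from (317,180) to (319,280), bowl centre (320,319). It is aligned with the tool.

Run:
```python
from h import *
c=read_camera("wrist")
b=w(c,320,319,.024);e=w(c,317.5,180,.028);L=np.hypot(*(b-e));u=(b-e)/L;o=b-.070*u
print(b,e,L,o,e+.046*u,np.arctan2(u[1],u[0])); print("small",w(c,122,307,.05))
o=(o+e+.046*u)/2
go(*o,.008,np.pi/2+np.arctan2(u[1],u[0]))
```

```text
[ 0.50179307 -0.08185216] [ 0.3891473  -0.05648626] 0.11546643337152712 [ 0.43350306 -0.06647442] [ 0.4340236  -0.06659164] -0.2214885061962094
small [ 0.44462993 -0.22079366]
travel [-0.14 -0.07  3.57] turn -0.013 mm [ -5.4  -2.8 142.7]
```

```bash
python3 -m crank '{"travel":[[-0.07,-0.03,0.8],[-0.14,-0.07,1.6],[-0.14,-0.07,2.4],[-0.14,-0.07,3.1],[-0.14,-0.07,3.35]],"turn":[0,0,0,0,0]}' 45
python3 -m crank '{"travel":[[0,0,0.1],[0,0,0.2],[0,0,0.2]],"turn":[0,0,0]}' 
python3 -c "
from h import *
go(.4338,-.0665,.008,np.pi/2-.2215)"
```

```text
clock: 9.22
tcp_pos: [0.4343, -0.0672, 0.0145]
orientation: [-0.002, 0.118, 0.993, 0.0]
wrist_force: [-0.3, -0.1, 0.4]
finger_gap: 0.045
clock: 9.47
tcp_pos: [0.4363, -0.0676, 0.0098]
orientation: [0.0, 0.117, 0.993, -0.0]
wrist_force: [-0.4, 0.3, -0.3]
finger_gap: 0.0451
travel [0.07 0.01 0.05] turn -0.014 mm [2.7 0.5 1.8]
```

```bash
python3 -m crank '{"travel":[[0.05,0.01,0.03],[0.06,0.01,0.05],[0.06,0.01,0.05],[0.06,0.01,0.05],[0.06,0.01,0.05]],"turn":[-0.013,-0.013,-0.013,-0.013,-0.013]}' 0 60
python3 -m crank '{"travel":[[0,0,0],[0,0,0],[0,0,0],[0,0,0]],"turn":[0,0,0,0]}'
python3 -m crank '{"travel":[[0,0,-0.1],[0,0,-0.3],[0,0,-0.8],[0,0,-1.5],[0,0,-2.3]],"turn":[0,0,0,0,0]}' 
python3 -m crank '{"travel":[[0,0,-0.6],[0,0,-1.0],[0,0,-1.2],[0,0,-1.2]],"turn":[0,0,0,0]}'
python3 - <<'E'
from h import *
c=read_camera("wrist");cv2.imwrite("pics/w5.png",c["image"][:,:,::-1]);print(pose())
d=read_camera("side");cv2.imwrite("pics/d5.png",cv2.resize(d["image"][80:300,250:470,::-1],None,fx=2,fy=2))
E
```

```text
clock: 9.88
tcp_pos: [0.4333, -0.0661, 0.0082]
orientation: [0.001, 0.111, 0.994, -0.0]
wrist_force: [-0.2, 0.0, 0.1]
finger_gap: 0.0002
clock: 10.22
tcp_pos: [0.4329, -0.066, 0.0077]
orientation: [0.0, 0.111, 0.994, -0.0]
wrist_force: [-0.4, -0.2, 0.1]
finger_gap: 0.0001
clock: 10.63
tcp_pos: [0.4316, -0.0655, 0.1003]
orientation: [-0.001, 0.111, 0.994, 0.0]
wrist_force: [0.7, 0.1, -0.0]
finger_gap: 0.0001
clock: 10.97
tcp_pos: [0.4343, -0.0665, 0.1499]
orientation: [0.002, 0.111, 0.994, -0.001]
wrist_force: [-0.2, -0.5, -0.4]
finger_gap: -0.0002
(array([ 0.43343295, -0.06614298,  0.1484017 ]), array([[-9.75508268e-01,  2.19955258e-01,  1.81764335e-03],
       [ 2.19954318e-01,  9.75509919e-01, -7.04293883e-04],
       [-1.92804225e-03, -2.87246004e-04, -9.99998100e-01]]))
```

View pics/w5.png

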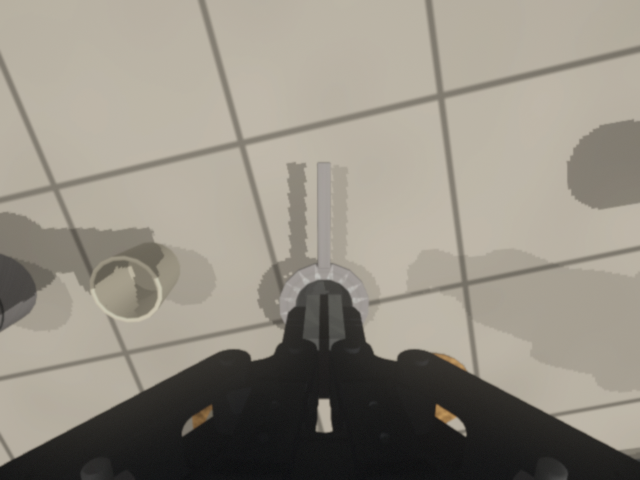

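Run:
```python
from h import *
c=read_camera("wrist")
b=w(c,324,303,.024);e=w(c,323,163,.028);u=(b-e)/np.hypot(*(b-e));print(b,e,np.hypot(*(b-e)),e+.046*u)
p,R=pose();print(px(c,p),px(c,p+R[:,2]*-.019),px(c,[p[0],p[1],.025]))
```

```text
[ 0.49373102 -0.078822  ] [ 0.38369683 -0.05471568] 0.11264385132703925 [ 0.42863113 -0.0645599 ]
[322.30212036 292.87652578] [322.1132353  311.42635905] [322.948202   228.56274801]
```

View pics/d5.png

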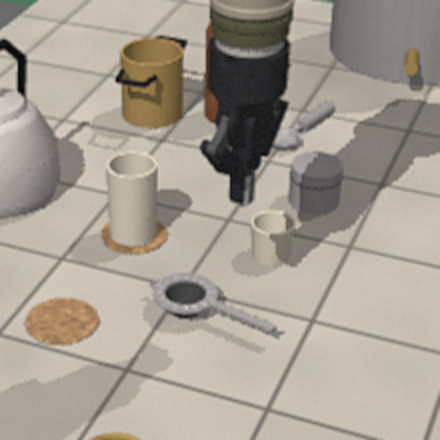

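The gap read 0, so the grasp missed, and the strainer still stands level in its place. I'll repeat it, closing in small steps from a narrow opening and reading the gap each time.

```bash
python3 -m crank '{"travel":[[0.08,0.01,0.0],[0.08,0.01,0],[0.08,0.01,0],[0.08,0.01,0.0]],"turn":[0,0,0,0]}' 30 20
python3 -m crank '{"travel":[[0,0,0.8],[0,0,1.6],[0,0,2.4],[0,0,3.1],[0,0,3.35]],"turn":[0,0,0,0,0]}'
python3 -m crank '{"travel":[[0,0,0.1],[0,0,0.2],[0,0,0.2]],"turn":[0,0,0]}' 
python3 -c "
from h import *
go(.43,-.065,.006,np.pi/2-.2185);print(get_state()['finger_gap'])"
```

```text
clock: 11.45
tcp_pos: [0.4294, -0.0647, 0.1471]
orientation: [-0.001, 0.111, 0.994, 0.0]
wrist_force: [1.0, -1.2, 0.8]
finger_gap: 0.0301
clock: 11.87
tcp_pos: [0.427, -0.0639, 0.01]
orientation: [-0.003, 0.111, 0.994, 0.001]
wrist_force: [-1.0, -0.2, -0.6]
finger_gap: 0.0299
clock: 12.12
tcp_pos: [0.4302, -0.065, 0.0056]
orientation: [0.0, 0.111, 0.994, -0.0]
wrist_force: [0.3, -0.4, 0.5]
finger_gap: 0.03
travel [ 0.   -0.   -0.01] turn -0.003 mm [ 0.1 -0.  -0.4]
0.030041586143112902
```

```bash
python3 - <<'E'
from h import *
c=read_camera("wrist")["image"][130:370,200:440,::-1]; d=read_camera("side")["image"][130:290,300:460,::-1]
cv2.imwrite("pics/g6.png",np.hstack([cv2.resize(c,(400,400)),cv2.resize(d,(400,400))]))
E
python3 -m crank '{"travel":[[0,0,0],[0,0,0]],"turn":[0,0]}' 16
python3 -m crank '{"travel":[[0,0,0],[0,0,0]],"turn":[0,0]}' 11
python3 -m crank '{"travel":[[0,0,0],[0,0,0]],"turn":[0,0]}' 8
python3 -m crank '{"travel":[[0,0,0],[0,0,0]],"turn":[0,0]}' 5
```

```text
clock: 12.38
tcp_pos: [0.4308, -0.0652, 0.0066]
orientation: [0.001, 0.111, 0.994, -0.0]
wrist_force: [-0.2, -0.7, 0.3]
finger_gap: 0.0158
clock: 12.55
tcp_pos: [0.4303, -0.065, 0.0061]
orientation: [0.0, 0.111, 0.994, -0.0]
wrist_force: [0.4, -0.1, -0.5]
finger_gap: 0.011
clock: 12.72
tcp_pos: [0.43, -0.065, 0.0058]
orientation: [0.0, 0.111, 0.994, -0.0]
wrist_force: [0.5, 0.7, 0.2]
finger_gap: 0.0084
clock: 12.88
tcp_pos: [0.43, -0.065, 0.0057]
orientation: [0.0, 0.111, 0.994, -0.0]
wrist_force: [0.8, -0.0, -0.1]
finger_gap: 0.0083
```

View pics/g6.png

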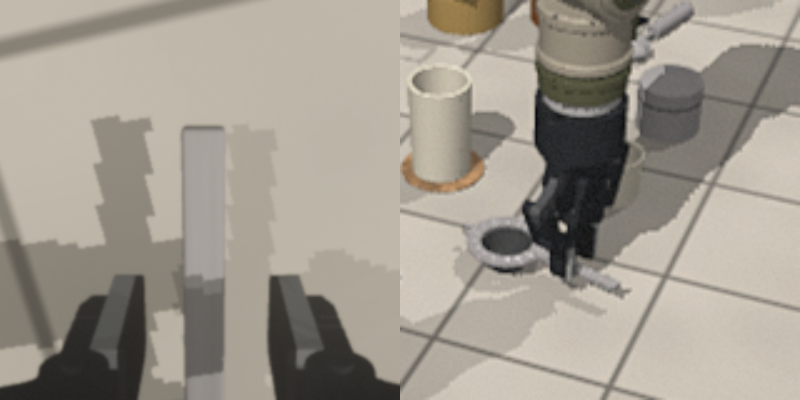

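The handle is centred between the fingers and the gap stops at 8.3 mm, so it is held this time. I'll firm up the grip and lift gently.

```bash
python3 -m crank '{"travel":[[0,0,0],[0,0,0],[0,0,0]],"turn":[0,0,0]}' 5 40
python3 -m crank '{"travel":[[0,0,-0.05],[0,0,-0.15],[0,0,-0.3],[0,0,-0.5],[0,0,-0.7]],"turn":[0,0,0,0,0]}' 
python3 -m crank '{"travel":[[0,0,-0.4],[0,0,-0.9],[0,0,-1.5],[0,0,-2.1],[0,0,-2.7]],"turn":[0,0,0,0,0]}' 
python3 -m crank '{"travel":[[0,0,-0.2],[0,0,-0.3],[0,0,-0.3]],"turn":[0,0,0]}'
python3 - <<'E'
from h import *
c=read_camera("wrist")["image"][:,:,::-1]; d=read_camera("side")["image"][50:290,250:490,::-1]
cv2.imwrite("pics/g7.png",np.hstack([cv2.resize(c,(400,300)),cv2.resize(d,(300,300))]));print(pose())
E
```

```text
clock: 13.13
tcp_pos: [0.4299, -0.0649, 0.0057]
orientation: [0.0, 0.111, 0.994, -0.0]
wrist_force: [-0.4, 0.4, 0.5]
finger_gap: 0.0069
clock: 13.55
tcp_pos: [0.4298, -0.0648, 0.0345]
orientation: [-0.0, 0.111, 0.994, -0.0]
wrist_force: [0.6, -0.2, -0.1]
finger_gap: 0.0065
clock: 13.97
tcp_pos: [0.4297, -0.0648, 0.1437]
orientation: [0.0, 0.111, 0.994, -0.0]
wrist_force: [0.2, -0.2, -1.3]
finger_gap: 0.0065
clock: 14.22
tcp_pos: [0.4303, -0.065, 0.1544]
orientation: [0.001, 0.111, 0.994, -0.0]
wrist_force: [0.3, 0.2, -1.4]
finger_gap: 0.007
(array([ 0.4291672 , -0.06462963,  0.15273042]), array([[-9.75506555e-01,  2.19965728e-01, -1.42815626e-03],
       [ 2.19965342e-01,  9.75507595e-01,  4.23845135e-04],
       [ 1.48640869e-03,  9.93188269e-05, -9.99998890e-01]]))
```

View pics/g7.png

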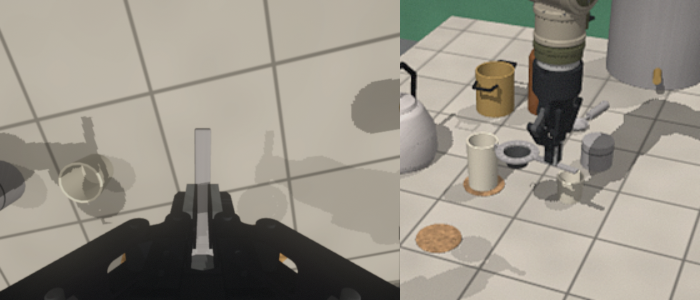

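Run:
```python
from h import *
c=read_camera("wrist");p,R=pose()
u=-R[:,0]
for t in(-10,-5,0,5,10):
    a=np.radians(t);v=u*np.cos(a)+np.array([0,0,1])*np.sin(a);n=-u*np.sin(a)+np.array([0,0,1])*np.cos(a)
    o=p+[0,0,.0193+.0]  # handle centre z .025 at tcp .0057
    print(t,px(c,o-.0465*v+.003*n).round(1), px(c,o-.0465*v-.003*n).round(1))
g=c["image"][:,318:328].mean((1,2));print(np.round(g[195:225]))
g=c["image"][195:300,300:346].mean(2);print(np.round(g[[5,10,15,20,30,60,90]]).astype(int))
```

```text
-10 [321.7 210.9] [321.8 204.9]
-5 [321.8 206.6] [321.9 202.3]
0 [321.8 203.4] [321.9 200.6]
5 [321.9 201.3] [322.  199.9]
10 [321.9 200.1] [322.  200.2]
[178. 178. 178. 178. 178. 178. 178. 178. 175. 160. 120. 106. 124. 145.
 154. 158. 159. 159. 159. 159. 159. 159. 159. 159. 159. 159. 159. 159.
 159. 159.]
[[179 179 179 179 179 179 178 179 178 178 178 178 178 178 179 179 178 178
  178 178 178 178 178 178 177 177 177 178 177 178 178 178 178 178 177 177
  177 178 177 177 177 177 177 177 177 177]
 [178 179 178 178 178 178 178 178 178 178 176 167 148 136 125 120 120 121
  121 121 121 120 119 119 118 120 120 122 121 122 123 123 123 123 125 136
  155 172 176 177 177 177 177 177 177 177]
 [177 177 177 178 178 177 177 177 178 177 169 141 137 151 156 157 157 158
  158 159 157 157 157 158 158 157 159 159 157 157 158 158 159 159 160 159
  157 157 170 176 177 177 177 177 178 177]
 [177 177 176 177 177 177 177 177 177 176 168 140 136 151 157 158 158 159
  160 159 159 159 158 159 160 159 160 159 159 158 159 159 159 160 160 160
  160 161 172 176 177 177 177 177 177 177]
 [176 176 176 176 176 176 175 176 175 175 167 139 135 150 157 158 159 159
  159 159 159 158 159 160 159 160 160 160 159 158 159 159 159 160 160 160
  159 160 171 177 177 177 178 178 178 178]
 [176 176 176 176 176 176 176 176 176 175 169 142 133 147 155 158 158 158
  160 159 159 160 159 160 161 159 160 159 158 158 159 158 160 160 160 159
  160 172 177 178 178 178 178 179 179 179]
 [176 175 174 174 175 174 174 174 175 175 168 146 131 142 153 156 157 158
  159 159 159 159 159 159 160 159 158 158 157 156 157 157 157 159 159 157
  159 171 175 175 175 176 176 176 177 177]]
```

Handle end face is about 4 px high, so the bowl sags roughly 5°; the cup rim will level it. I'm carrying it above the cup.

```bash
python3 -m crank '{"travel":[[-0.2,-0.1,0],[-0.6,-0.4,0],[-1.2,-0.75,0],[-1.8,-1.1,0],[-2.4,-1.5,0]],"turn":[0,0,0,0,0]}' 
python3 -m crank '{"travel":[[-0.5,-0.3,0],[-0.9,-0.55,0],[-1.08,-0.67,0],[-1.08,-0.67,0],[-1.08,-0.67,0]],"turn":[0,0,0,0,0]}'
python3 - <<'E'
from h import *
go(.546,-.1798,.14,np.pi/2-.2185)
s=read_camera("scene")["image"][240:390,220:370,::-1]; d=read_camera("side")["image"][90:240,240:390,::-1]
cv2.imwrite("pics/g8.png",np.hstack([cv2.resize(s,(400,400),interpolation=2),cv2.resize(d,(400,400),interpolation=2)]))
E
```

```text
clock: 14.78
tcp_pos: [0.5111, -0.1454, 0.1525]
orientation: [-0.001, 0.11, 0.994, 0.0]
wrist_force: [0.9, 0.5, 0.2]
finger_gap: 0.0065
clock: 15.2
tcp_pos: [0.5458, -0.1799, 0.1525]
orientation: [-0.001, 0.111, 0.994, 0.0]
wrist_force: [-0.3, 0.8, -0.8]
finger_gap: 0.0068
travel [-0.    0.    0.31] turn -0.004 mm [-0.2  0.1 12.5]
```

View pics/g8.png

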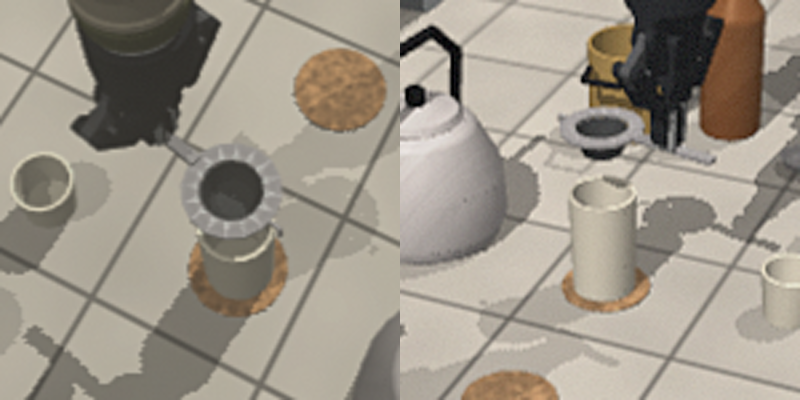

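The crops show the strainer ring almost level above the cup: ring centre at scene (306.6,310.5) and side (316.1,138.7), with the cup rim at side (316.1,162).

Run:
```python
from h import *
s=read_camera("scene");d=read_camera("side")
P=[c["K"]@np.c_[c["R"],c["t"]] for c in(s,d)]
X=cv2.triangulatePoints(P[0],P[1],np.array([306.6,310.5]),np.array([316.1,138.7]));print((X[:3]/X[3]).ravel())
for z in(.165,.17,.175): print(z,w(s,306.6,310.5,z),w(d,316.1,138.7,z))
print("cup rim side",w(d,316.1,162,.103))
```

```text
[ 0.61356649 -0.19459613  0.16540915]
0.165 [ 0.6146335  -0.19391914] [ 0.61312664 -0.19575115]
0.17 [ 0.61576583 -0.1956592 ] [ 0.60923039 -0.18723773]
0.175 [ 0.61689815 -0.19739926] [ 0.60533415 -0.17872431]
cup rim side [ 0.61403207 -0.19489447]
```

Ring is centred over the cup to within 1 mm. Lowering.

```bash
python3 -m crank '{"travel":[[0,0,0.25],[0,0,0.6],[0,0,0.9],[0,0,1.15],[0,0,1.25]],"turn":[0,0,0,0,0]}' 
python3 -m crank '{"travel":[[0,0,0.04],[0,0,0.08],[0,0,0.1],[0,0,0.1]],"turn":[0,0,0,0]}' 
python3 -m crank '{"travel":[[0,0,0.04],[0,0,0.08],[0,0,0.12],[0,0,0.12]],"turn":[0,0,0,0]}' 
python3 -m crank '{"travel":[[0,0,0.04],[0,0,0.08],[0,0,0.1],[0,0,0.1]],"turn":[0,0,0,0]}'
python3 - <<'E'
from h import *
go(.546,-.1798,.0867,np.pi/2-.2185)
s=read_camera("scene")["image"][240:390,220:370,::-1]; d=read_camera("side")["image"][90:240,240:390,::-1]
cv2.imwrite("pics/g9.png",np.hstack([cv2.resize(s,(400,400),interpolation=2),cv2.resize(d,(400,400),interpolation=2)]))
E
```

```text
clock: 15.82
tcp_pos: [0.5453, -0.1793, 0.1018]
orientation: [-0.001, 0.11, 0.994, 0.0]
wrist_force: [0.4, 0.2, -1.3]
finger_gap: 0.0069
clock: 16.15
tcp_pos: [0.5469, -0.1803, 0.1001]
orientation: [0.0, 0.111, 0.994, -0.0]
wrist_force: [-0.4, 0.3, -0.7]
finger_gap: 0.0063
clock: 16.48
tcp_pos: [0.5464, -0.1801, 0.0946]
orientation: [-0.0, 0.111, 0.994, 0.0]
wrist_force: [0.2, -0.2, -0.5]
finger_gap: 0.0065
clock: 16.82
tcp_pos: [0.5464, -0.1801, 0.0906]
orientation: [-0.0, 0.111, 0.994, 0.0]
wrist_force: [0.4, -0.3, -1.7]
finger_gap: 0.0066
travel [0.01 0.01 0.1 ] turn -0.003 mm [0.4 0.2 3.9]
```

```bash
python3 -m crank '{"travel":[[0,0,0.04],[0,0,0.08],[0,0,0.1],[0,0,0.1]],"turn":[0,0,0,0]}' 
python3 -m crank '{"travel":[[0,0,0],[0,0,0],[0,0,0]],"turn":[0,0,0]}' 5 20
python3 -m crank '{"travel":[[0,0,0],[0,0,0],[0,0,0]],"turn":[0,0,0]}' 14
python3 -m crank '{"travel":[[0,0,0],[0,0,0],[0,0,0]],"turn":[0,0,0]}' 40
python3 -m crank '{"travel":[[0,0,-0.3],[0,0,-0.8],[0,0,-1.6],[0,0,-2.2],[0,0,-2.6]],"turn":[0,0,0,0,0]}'
python3 - <<'E'
from h import *
s=read_camera("scene")["image"][240:390,220:370,::-1]; d=read_camera("side")["image"][90:240,240:390,::-1]
cv2.imwrite("pics/g9.png",np.hstack([cv2.resize(s,(400,400),interpolation=2),cv2.resize(d,(400,400),interpolation=2)]))
go(.443,.355,.2,np.pi/2);print(get_state()["joint_pos"].round(2))
E
```

```text
clock: 17.25
tcp_pos: [0.5466, -0.1803, 0.0868]
orientation: [0.0, 0.111, 0.994, -0.0]
wrist_force: [-0.3, -0.5, 1.1]
finger_gap: 0.0064
clock: 17.5
tcp_pos: [0.5466, -0.1802, 0.087]
orientation: [0.0, 0.111, 0.994, -0.0]
wrist_force: [0.5, -0.1, -0.2]
finger_gap: 0.0068
clock: 17.75
tcp_pos: [0.5465, -0.1801, 0.0868]
orientation: [-0.0, 0.111, 0.994, 0.0]
wrist_force: [-0.2, -0.1, 0.2]
finger_gap: 0.0142
clock: 18.0
tcp_pos: [0.5465, -0.1802, 0.0869]
orientation: [-0.0, 0.111, 0.994, -0.0]
wrist_force: [0.6, 0.6, -0.3]
finger_gap: 0.0399
clock: 18.42
tcp_pos: [0.5474, -0.1806, 0.1938]
orientation: [0.002, 0.111, 0.994, -0.001]
wrist_force: [1.7, -0.8, -0.1]
finger_gap: 0.0399
travel [ 5.52 12.49 -0.19] turn -0.222 mm [220.7 499.7  -7.8]
[-0.46  0.32  0.01  1.26 -0.   -0.24]
```

View pics/g9.png

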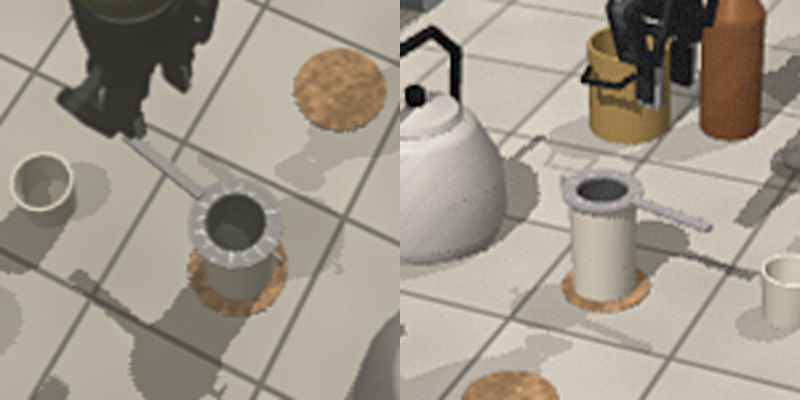

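Strainer is seated level on the cup. Going to the mug.

```bash
python3 -m crank '{"travel":[[0.3,0.6,-0.1],[0.7,1.5,-0.2],[1.1,2.4,-0.2],[1.5,3.3,-0.2],[1.9,4.2,-0.2]],"turn":[0,0,0,0,0]}' 85
python3 -m crank '{"travel":[[0.4,0.9,0],[0.8,1.8,0],[1.2,2.7,0],[1.6,3.6,0],[2.0,4.5,0]],"turn":[0,0,0,0,0]}'
python3 -m crank '{"travel":[[0.4,0.9,0],[0.8,1.8,0],[1.2,2.6,0],[1.6,3.3,0],[1.6,3.3,0]],"turn":[0,0,0,0,0]}'
python3 - <<'E'
from h import *
print(pose()[0],get_state()["joint_pos"].round(2))
c=read_camera("wrist");cv2.imwrite("pics/w10.png",c["image"][:,:,::-1])
E
```

```text
clock: 18.93
tcp_pos: [0.5082, 0.0019, 0.1976]
orientation: [-0.001, 0.111, 0.994, 0.0]
wrist_force: [1.1, 0.4, 0.1]
finger_gap: 0.0847
clock: 19.35
tcp_pos: [0.4696, 0.1952, 0.1976]
orientation: [-0.001, 0.111, 0.994, -0.0]
wrist_force: [0.8, -0.0, 0.2]
finger_gap: 0.0849
clock: 19.77
tcp_pos: [0.4351, 0.341, 0.1972]
orientation: [-0.001, 0.108, 0.994, 0.0]
wrist_force: [-0.4, -0.4, 0.3]
finger_gap: 0.0849
[0.43509097 0.34098825 0.19722947] [ 0.52  0.28 -0.04  1.26  0.    0.73]
```

View pics/w10.png

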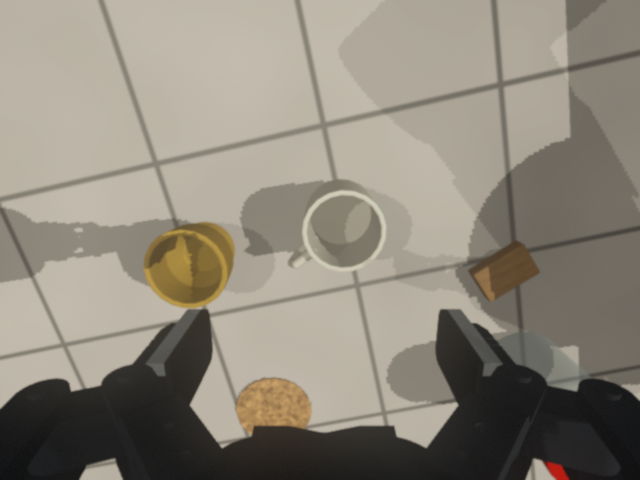

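Wrist view: mug rim centre is at (344,230). The handle tip is near (295,261), pointing to lower left, and the mortar (187,267) is to the left. The rack mat is about (273,407).

Run:
```python
from h import *
c=read_camera("wrist")
m=w(c,344,230,.072);print("mug",m)
for z in(.045,.062):
    h=w(c,295,261,z)-m;print("handle",np.hypot(*h),np.degrees(np.arctan2(h[1],h[0])))
print("mortar",w(c,187,267,.062),"mat",w(c,273,415,.003))
a=np.arctan2(h[1],h[0]);print(a)
go(*m,.03,a+np.pi/2)
```

```text
mug [0.44042582 0.35425936]
handle 0.05356871277584972 -62.032842128918325
handle 0.048868170840650524 -66.20537685957936
mortar [0.44602089 0.2210047 ] mat [0.65065606 0.2334195 ]
-1.1555018087233233
travel [-0.01  0.45  4.18] turn 0.937 mm [ -0.5  17.9 167.3]
```

```bash
python3 -m crank '{"travel":[[0,0.2,0.3],[0,0.4,0.7],[0,0.45,1.2],[0,0.45,1.6],[0,0.45,2.0]],"turn":[0.12,0.24,0.36,0.48,0.6]}' 85
python3 -m crank '{"travel":[[0,0,0],[0,0,0],[0,0,0.1],[0,0,0.1]],"turn":[0.12,0.24,0.27,0.27]}'
python3 - <<'E'
from h import *
go(.4410,.3545,.028)
E
```

```text
clock: 20.28
tcp_pos: [0.4417, 0.3522, 0.1172]
orientation: [-0.0, 0.403, 0.915, -0.001]
wrist_force: [-0.7, -0.3, -0.2]
finger_gap: 0.0854
clock: 20.62
tcp_pos: [0.4415, 0.352, 0.1136]
orientation: [-0.0, 0.52, 0.854, -0.001]
wrist_force: [0.3, 0.4, -0.2]
finger_gap: 0.0847
travel [0.06 0.02 2.14] turn 0 mm [ 2.5  0.9 85.6]
```

```bash
python3 -m crank '{"travel":[[0.06,0.02,0.4],[0.06,0.02,0.9],[0.06,0.02,1.5],[0.06,0.02,1.9],[0.06,0.02,2.14]],"turn":[0,0,0,0,0]}'
python3 -m crank '{"travel":[[0,0,0],[0,0,0],[0,0,0],[0,0,0],[0,0,0]],"turn":[0,0,0,0,0]}' 72 35
python3 -m crank '{"travel":[[0,0,0],[0,0,0],[0,0,0],[0,0,0],[0,0,0]],"turn":[0,0,0,0,0]}' 56
python3 -m crank '{"travel":[[0,0,-0.1],[0,0,-0.3],[0,0,-0.8],[0,0,-1.4],[0,0,-1.8]],"turn":[0,0,0,0,0]}'
python3 - <<'E'
from h import *
go(.643,.2385,.1);print(get_state()["wrist_force"],get_state()["joint_pos"].round(2))
E
```

```text
clock: 21.03
tcp_pos: [0.4401, 0.3545, 0.0269]
orientation: [-0.001, 0.519, 0.855, -0.002]
wrist_force: [0.5, -0.5, -0.5]
finger_gap: 0.0848
clock: 21.45
tcp_pos: [0.442, 0.357, 0.0305]
orientation: [0.001, 0.519, 0.855, 0.001]
wrist_force: [0.4, 0.4, 0.8]
finger_gap: 0.0722
clock: 21.87
tcp_pos: [0.4415, 0.3567, 0.0304]
orientation: [0.0, 0.519, 0.855, 0.001]
wrist_force: [-0.6, -1.6, 6.2]
finger_gap: 0.0635
clock: 22.28
tcp_pos: [0.4412, 0.3567, 0.1031]
orientation: [0.0, 0.519, 0.855, 0.0]
wrist_force: [0.4, 0.5, -2.6]
finger_gap: 0.0634
travel [-4.95  3.11  0.08] turn 0 mm [-197.9  124.6    3.1]
[ 0.39938026  0.4520319  -2.58288833] [ 0.54  0.35 -0.17  1.05  0.    1.63]
```

Mug held (gap 63 mm, weight 2.6 N). Moving part way towards the rack mat and checking the mat by colour in the wrist image.

```bash
cat >> h.py <<'E'
def mats(c,show=True):
    hsv=cv2.cvtColor(c["image"],cv2.COLOR_RGB2HSV); m=cv2.inRange(hsv,(8,70,60),(20,200,255))
    k,l,st,ce=cv2.connectedComponentsWithStats(cv2.morphologyEx(m,cv2.MORPH_CLOSE,np.ones((5,5))))
    for i in range(1,k):
        if st[i,4]>300:
            ys,xs=np.where(l==i); P=np.array([w(c,x,y,.003) for x,y in zip(xs,ys)])
            (cx,cy),r=cv2.minEnclosingCircle((P*1000).astype(np.float32))
            print("mat",st[i],P.mean(0).round(4),"enclosing mm",round(cx,1),round(cy,1),round(r,1))
E
python3 -m crank '{"travel":[[-0.3,0.2,0],[-0.8,0.5,0],[-1.4,0.9,0],[-1.9,1.2,0],[-2.2,1.4,0]],"turn":[0,0,0,0,0]}'
python3 -m crank '{"travel":[[-0.2,0.1,0],[-0.2,0.1,0],[-0.2,0.1,0]],"turn":[0,0,0]}'
python3 - <<'E'
from h import *
print(pose()[0]); 
for n in("wrist","scene","side"):
    print(n);mats(read_camera(n))
go(.6427,.240,.1)
E
```

```text
clock: 22.7
tcp_pos: [0.5336, 0.3024, 0.1006]
orientation: [0.0, 0.52, 0.854, -0.0]
wrist_force: [0.6, 0.5, -1.9]
finger_gap: 0.0638
clock: 22.95
tcp_pos: [0.5379, 0.2987, 0.1006]
orientation: [-0.001, 0.519, 0.855, -0.001]
wrist_force: [-0.4, 0.9, -3.3]
finger_gap: 0.0634
[0.53792859 0.29873982 0.10058696]
wrist
mat [  99  237  104  123 2216] [0.4495 0.225 ] enclosing mm 449.3 198.7 51.5
mat [  72  260  104   66 2761] [0.4152 0.193 ] enclosing mm 429.6 181.9 38.3
mat [ 379  364   45   45 1023] [0.6546 0.2144] enclosing mm 651.8 217.5 22.7
scene
mat [338   4  28  22 463] [0.19   0.9419] enclosing mm 189.6 939.9 63.3
mat [313 158  27  32 663] [0.4351 0.2486] enclosing mm 435.7 247.2 56.1
mat [380 191  31  26 635] [0.6453 0.237 ] enclosing mm 645.2 237.3 41.9
mat [331 258  34  31 824] [ 0.6207 -0.0073] enclosing mm 620.0 -7.1 41.7
mat [ 496  275   64   57 2411] [1.0292 0.111 ] enclosing mm 1023.8 106.9 90.9
mat [291 332  37  27 363] [ 0.6233 -0.2134] enclosing mm 615.3 -197.9 41.5
mat [199 467  41  13 322] [ 0.5832 -0.5158] enclosing mm 587.4 -519.1 39.4
side
mat [ 352   71   25   72 1370] [ 0.6773 -0.7091] enclosing mm 702.4 -754.4 268.5
mat [ 310   99   32   45 1279] [ 0.7609 -0.5921] enclosing mm 761.1 -597.9 151.7
mat [  90  159   44   54 1579] [ 1.1465 -0.0569] enclosing mm 1141.9 -43.6 135.4
mat [263 229  36  23 615] [ 0.6185 -0.0063] enclosing mm 619.2 -5.2 41.8
mat [192 294  30  31 659] [0.6513 0.2502] enclosing mm 644.1 239.1 42.5
mat [ 288  296   38   48 1461] [0.4632 0.1916] enclosing mm 463.1 192.2 62.0
mat [169 420  30  37 888] [0.533  0.4982] enclosing mm 533.2 497.6 36.0
travel [-2.54  1.65  0.03] turn 0 mm [-101.5   65.9    1. ]
```

```bash
python3 -m crank '{"travel":[[-0.4,0.25,0],[-1.0,0.65,0],[-1.7,1.1,0],[-2.2,1.45,0],[-2.53,1.66,0]],"turn":[0,0,0,0,0]}'
python3 -m crank '{"travel":[[0,0,0.3],[0,0,0.8],[0,0,1.2],[0,0,1.45],[0,0,1.5]],"turn":[0,0,0,0,0]}'
python3 -m crank '{"travel":[[0,0,0],[0,0,0]],"turn":[0,0]}'
python3 - <<'E'
from h import *
go(.6437,.2397,.0334)
E
```

```text
clock: 23.52
tcp_pos: [0.6458, 0.2393, 0.1014]
orientation: [0.001, 0.519, 0.855, 0.0]
wrist_force: [0.3, 0.6, -3.8]
finger_gap: 0.0635
clock: 23.93
tcp_pos: [0.6417, 0.2401, 0.0387]
orientation: [-0.002, 0.519, 0.855, -0.002]
wrist_force: [-1.3, 0.0, -4.0]
finger_gap: 0.0631
clock: 24.1
tcp_pos: [0.6444, 0.2404, 0.0422]
orientation: [0.0, 0.519, 0.855, 0.0]
wrist_force: [1.3, 0.1, -3.4]
finger_gap: 0.0635
travel [-0.01 -0.02  0.22] turn 0 mm [-0.3 -1.   8.8]
```

```bash
python3 -m crank '{"travel":[[-0.01,-0.02,0.05],[-0.01,-0.02,0.1],[-0.01,-0.02,0.15],[-0.01,-0.02,0.18],[-0.01,-0.02,0.18]],"turn":[0,0,0,0,0]}'
python3 -m crank '{"travel":[[0,0,0.03],[0,0,0.04],[0,0,0.04]],"turn":[0,0,0]}'
python3 -m crank '{"travel":[[0,0,0.02],[0,0,0.02],[0,0,0.02]],"turn":[0,0,0]}'
```

```text
clock: 24.52
tcp_pos: [0.6435, 0.2389, 0.0338]
orientation: [-0.0, 0.519, 0.855, -0.0]
wrist_force: [0.4, -0.2, -3.5]
finger_gap: 0.063
clock: 24.77
tcp_pos: [0.6437, 0.239, 0.0335]
orientation: [0.0, 0.519, 0.855, 0.0]
wrist_force: [-3.1, -1.2, 4.7]
finger_gap: 0.0633
clock: 25.02
tcp_pos: [0.6437, 0.239, 0.0335]
orientation: [0.0, 0.519, 0.855, 0.0]
wrist_force: [-5.5, -2.5, 8.6]
finger_gap: 0.0635
```

```bash
python3 -m crank '{"travel":[[0,0,-0.03],[0,0,-0.03],[0,0,-0.03]],"turn":[0,0,0]}' 
python3 -m crank '{"travel":[[0,0,0],[0,0,0],[0,0,0],[0,0,0],[0,0,0]],"turn":[0,0,0,0,0]}' 85
python3 -m crank '{"travel":[[0,0,-0.3],[0,0,-0.8],[0,0,-1.6],[0,0,-2.5],[0,0,-3.3]],"turn":[0,0,0,0,0]}' 
python3 -m crank '{"travel":[[0,0,-0.7],[0,0,-0.7]],"turn":[0,0]}'
python3 - <<'E'
from h import *
for n in("wrist","scene","side"):
    c=read_camera(n);cv2.imwrite(f"pics/m_{n}.png",c["image"][:,:,::-1]);print(n);mats(c)
p,R=pose();print(np.degrees(np.arctan2(R[1,1],R[0,1])),get_state()["joint_pos"].round(2))
go(.4295,-.352,.2,np.pi/2)
E
```

```text
clock: 25.27
tcp_pos: [0.644, 0.2391, 0.0335]
orientation: [0.0, 0.519, 0.855, 0.0]
wrist_force: [-2.9, -0.6, 3.8]
finger_gap: 0.0635
clock: 25.68
tcp_pos: [0.6437, 0.239, 0.0326]
orientation: [-0.0, 0.519, 0.855, -0.0]
wrist_force: [0.4, -0.2, -0.0]
finger_gap: 0.0849
clock: 26.1
tcp_pos: [0.6436, 0.239, 0.1676]
orientation: [0.0, 0.519, 0.855, 0.0]
wrist_force: [0.4, -0.4, 1.1]
finger_gap: 0.0849
clock: 26.27
tcp_pos: [0.6468, 0.2399, 0.2017]
orientation: [0.004, 0.519, 0.855, 0.004]
wrist_force: [0.7, 0.1, 1.0]
finger_gap: 0.0855
wrist
mat [  69   81   78   92 1564] [0.4567 0.2256] enclosing mm 437.2 208.3 45.0
mat [  34   82   80   73 3433] [0.409  0.2144] enclosing mm 415.1 207.6 35.5
mat [ 275  164   87   53 1192] [0.6325 0.2607] enclosing mm 642.7 240.7 41.5
mat [ 189  361   47   62 1870] [ 0.6359 -0.001 ] enclosing mm 628.3 -2.2 40.8
scene
mat [338   4  29  22 470] [0.1909 0.9414] enclosing mm 191.3 940.7 63.6
mat [313 158  27  32 661] [0.4351 0.2485] enclosing mm 435.7 247.1 55.9
mat [331 258  34  31 819] [ 0.6206 -0.0073] enclosing mm 620.0 -7.1 41.7
mat [ 496  275   64   57 2413] [1.0292 0.1111] enclosing mm 1023.8 106.9 90.9
mat [291 332  37  27 355] [ 0.6231 -0.214 ] enclosing mm 616.3 -198.3 41.5
mat [199 467  41  13 323] [ 0.5832 -0.5157] enclosing mm 587.4 -519.1 39.4
side
mat [ 352   71   25   72 1371] [ 0.677  -0.7083] enclosing mm 702.4 -754.4 268.5
mat [ 310   99   32   45 1278] [ 0.7609 -0.5919] enclosing mm 761.1 -597.9 151.7
mat [  90  159   45   54 1579] [ 1.1464 -0.0569] enclosing mm 1146.4 -38.8 134.1
mat [263 229  36  23 661] [ 0.6191 -0.0038] enclosing mm 619.4 -4.9 41.9
mat [ 288  296   38   48 1448] [0.463  0.1919] enclosing mm 460.4 191.0 61.6
mat [169 420  30  37 890] [0.5332 0.4983] enclosing mm 533.2 497.6 36.0
27.444745486825312 [ 0.24  0.55  0.36  1.38 -0.    1.33]
travel [-10.64 -11.56  -0.17] turn -1.092 mm [-425.8 -462.6   -6.8]
```

```bash
python3 -m crank '{"travel":[[-0.4,-0.4,-0.1],[-1.0,-1.1,-0.1],[-1.7,-1.8,-0.1],[-2.4,-2.6,-0.1],[-3.1,-3.3,-0.1]],"turn":[0,0,0,0,0]}' 
python3 -m crank '{"travel":[[-0.7,-0.7,0],[-1.4,-1.5,0],[-2.1,-2.3,0],[-2.8,-3,0],[-3.4,-3.7,0]],"turn":[0,0,0,0,0]}' 
python3 -m crank '{"travel":[[-0.7,-0.7,0],[-1.4,-1.5,0],[-2.1,-2.3,0],[-2.8,-3,0],[-3.3,-3.6,0]],"turn":[0,0,0,0,0]}' 
python3 -m crank '{"travel":[[-0.5,-0.6,0],[-0.8,-0.96,0],[-0.8,-0.96,0],[-0.8,-0.96,0]],"turn":[0,0,0,0]}'
python3 - <<'E'
from h import *
go(.4295,-.352,.2)
c=read_camera("wrist")["image"][:,:,::-1]; a=cv2.imread("pics/m_wrist.png"); s=read_camera("scene")["image"][:,:,::-1]
cv2.imwrite("pics/t1.png",np.vstack([np.hstack([cv2.resize(c,(400,300)),a[100:340,160:480].repeat(1,0) if 0 else cv2.resize(a[100:340,160:480],(400,300))]),np.hstack([cv2.resize(c[100:340,160:480],(400,300)),cv2.resize(s[100:340,220:540],(400,300))])]))
E
```

```text
clock: 26.83
tcp_pos: [0.5812, 0.067, 0.1948]
orientation: [-0.002, 0.519, 0.855, -0.001]
wrist_force: [0.7, -0.0, -0.4]
finger_gap: 0.0847
clock: 27.25
tcp_pos: [0.5129, -0.1224, 0.1952]
orientation: [-0.001, 0.519, 0.855, -0.0]
wrist_force: [0.6, -0.6, -0.0]
finger_gap: 0.0849
clock: 27.67
tcp_pos: [0.446, -0.3064, 0.1952]
orientation: [-0.001, 0.52, 0.854, -0.0]
wrist_force: [1.1, -0.4, 0.1]
finger_gap: 0.0849
clock: 28.0
tcp_pos: [0.4274, -0.3504, 0.1951]
orientation: [-0.002, 0.52, 0.854, 0.001]
wrist_force: [-0.3, 0.7, -1.0]
finger_gap: 0.0854
travel [-0.06  0.03 -0.12] turn 0 mm [-2.4  1.1 -4.9]
```

View pics/t1.png

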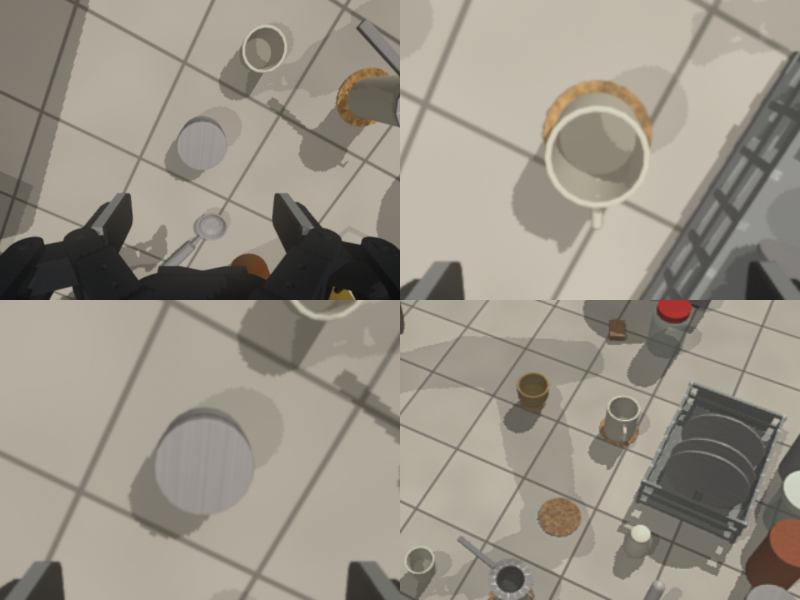

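The mug stands on its mat. Tin top centre is at wrist (323,232), and the small cup rim at (422,77).

```bash
python3 - <<'E'
from h import *
c=read_camera("wrist")
t=w(c,323.2,232,.056);print("tin",t,"small",w(c,422.4,76.8,.05));go(*t,.024)
E
python3 -m crank '{"travel":[[0,0.02,0.9],[0,0.02,1.8],[0,0.02,2.7],[0,0.02,3.3],[0,0.02,3.6]],"turn":[0,0,0,0,0]}' 85
python3 -c "
from h import *
go(.4278,-.350,.022)"
```

```text
tin [ 0.43076531 -0.35487819] small [ 0.44209307 -0.21613834]
travel [-0.16 -0.02  4.3 ] turn 0 mm [ -6.5  -0.8 172.1]
clock: 28.57
tcp_pos: [0.4281, -0.3463, 0.0491]
orientation: [-0.003, 0.518, 0.855, 0.001]
wrist_force: [-0.1, 1.0, 0.4]
finger_gap: 0.0853
travel [-0.08 -0.05  0.68] turn 0 mm [-3.3 -1.9 27. ]
```

```bash
python3 -m crank '{"travel":[[-0.1,-0.02,0.3],[-0.17,-0.03,0.5],[-0.17,-0.03,0.7],[-0.17,-0.03,0.8],[-0.17,-0.03,0.8]],"turn":[0,0,0,0,0]}'
python3 -m crank '{"travel":[[0,0,0],[0,0,0]],"turn":[0,0]}'
python3 -c "
from h import *
go(.4305,-.354,.015)"
```

```text
clock: 28.98
tcp_pos: [0.4315, -0.3563, 0.0205]
orientation: [-0.0, 0.519, 0.855, 0.0]
wrist_force: [-0.5, 0.1, 0.1]
finger_gap: 0.0849
clock: 29.15
tcp_pos: [0.4319, -0.3571, 0.0217]
orientation: [0.001, 0.519, 0.855, -0.0]
wrist_force: [-0.7, -0.6, -0.5]
finger_gap: 0.0854
travel [0.08 0.   0.17] turn 0 mm [3.4 0.1 6.7]
```

```bash
python3 -m crank '{"travel":[[0.04,0,0.1],[0.08,0,0.15],[0.08,0,0.15],[0.08,0,0.15]],"turn":[0,0,0,0]}'
python3 -m crank '{"travel":[[0,0,0],[0,0,0],[0,0,0],[0,0,0],[0,0,0]],"turn":[0,0,0,0,0]}' 72 35
python3 -m crank '{"travel":[[0,0,0],[0,0,0],[0,0,0],[0,0,0],[0,0,0]],"turn":[0,0,0,0,0]}' 56
python3 -m crank '{"travel":[[0,0,-0.1],[0,0,-0.3],[0,0,-0.9],[0,0,-1.7],[0,0,-2.5]],"turn":[0,0,0,0,0]}'
python3 -m crank '{"travel":[[0,0,-0.5],[0,0,-0.9],[0,0,-1.0],[0,0,-1.0]],"turn":[0,0,0,0]}'
python3 -c "
from h import *
go(.618,-.004,.156);print(get_state()['joint_pos'].round(2))"
```

```text
clock: 29.48
tcp_pos: [0.4298, -0.3535, 0.0148]
orientation: [-0.0, 0.519, 0.855, 0.0]
wrist_force: [-0.2, 0.8, -0.0]
finger_gap: 0.085
clock: 29.9
tcp_pos: [0.4301, -0.3538, 0.015]
orientation: [0.0, 0.519, 0.855, -0.0]
wrist_force: [-0.0, 0.1, 0.3]
finger_gap: 0.0721
clock: 30.32
tcp_pos: [0.4299, -0.354, 0.0155]
orientation: [0.0, 0.519, 0.855, -0.0]
wrist_force: [-2.6, 0.1, 5.2]
finger_gap: 0.0645
clock: 30.73
tcp_pos: [0.4292, -0.3528, 0.1154]
orientation: [-0.001, 0.519, 0.855, 0.0]
wrist_force: [0.6, -0.7, -2.2]
finger_gap: 0.0641
clock: 31.07
tcp_pos: [0.4307, -0.3544, 0.1564]
orientation: [0.001, 0.519, 0.855, -0.0]
wrist_force: [0.7, -0.4, -2.2]
finger_gap: 0.0643
travel [5.62 8.19 0.  ] turn 0 mm [224.6 327.7   0. ]
[-0.83  0.3  -0.11  1.16  0.    0.26]
```

```bash
python3 -m crank '{"travel":[[0.2,0.3,0],[0.6,0.8,0],[1.0,1.4,0],[1.4,2.1,0],[1.9,2.8,0]],"turn":[0,0,0,0,0]}'
python3 -m crank '{"travel":[[0.5,0.7,0],[1.0,1.4,0],[1.5,2.1,0],[2.0,2.8,0],[2.4,3.5,0]],"turn":[0,0,0,0,0]}'
python3 -m crank '{"travel":[[0.4,0.6,0],[0.8,1.2,0],[1.1,1.6,0],[1.27,1.9,0],[1.27,1.9,0]],"turn":[0,0,0,0,0]}'
python3 -m crank '{"travel":[[0,0,0.3],[0,0,0.9],[0,0,1.6],[0,0,2.3],[0,0,2.8]],"turn":[0,0,0,0,0]}'
python3 -m crank '{"travel":[[0,0,0.2],[0,0,0.2],[0,0,0.2]],"turn":[0,0,0]}'
python3 -c "
from h import *
go(.619,-.0055,.0185)"
```

```text
clock: 31.48
tcp_pos: [0.4942, -0.2329, 0.1529]
orientation: [-0.001, 0.52, 0.854, 0.0]
wrist_force: [1.4, 0.7, -2.1]
finger_gap: 0.0641
clock: 31.9
tcp_pos: [0.5733, -0.0817, 0.1528]
orientation: [-0.002, 0.519, 0.855, -0.0]
wrist_force: [1.0, 0.0, -2.7]
finger_gap: 0.0644
clock: 32.32
tcp_pos: [0.6185, -0.0017, 0.1529]
orientation: [-0.001, 0.518, 0.856, -0.0]
wrist_force: [0.9, 0.6, -2.0]
finger_gap: 0.0639
clock: 32.73
tcp_pos: [0.616, -0.0054, 0.0395]
orientation: [-0.002, 0.52, 0.854, -0.001]
wrist_force: [0.2, 0.2, -2.3]
finger_gap: 0.0643
clock: 32.98
tcp_pos: [0.6181, -0.0053, 0.0349]
orientation: [-0.0, 0.519, 0.854, -0.0]
wrist_force: [-0.2, -0.9, -1.6]
finger_gap: 0.0644
travel [-0.02  0.02  0.41] turn 0 mm [-0.6  0.7 16.4]
```

```bash
python3 -m crank '{"travel":[[-0.01,0.02,0.1],[-0.01,0.02,0.2],[-0.01,0.02,0.28],[-0.01,0.02,0.34],[-0.01,0.02,0.36]],"turn":[0,0,0,0,0]}'
python3 -m crank '{"travel":[[0,0,0.03],[0,0,0.05],[0,0,0.05]],"turn":[0,0,0]}'
python3 -m crank '{"travel":[[0,0,0.02],[0,0,0.02],[0,0,0.02]],"turn":[0,0,0]}'
```

```text
clock: 33.4
tcp_pos: [0.6192, -0.0048, 0.0204]
orientation: [-0.0, 0.519, 0.855, -0.0]
wrist_force: [-0.4, 0.4, -2.6]
finger_gap: 0.0643
clock: 33.65
tcp_pos: [0.6194, -0.0048, 0.0186]
orientation: [0.0, 0.519, 0.855, -0.0]
wrist_force: [-0.4, -0.0, -1.1]
finger_gap: 0.0645
clock: 33.9
tcp_pos: [0.6194, -0.0048, 0.0186]
orientation: [0.0, 0.519, 0.855, 0.0]
wrist_force: [-2.5, -0.1, 6.3]
finger_gap: 0.0641
```

```bash
python3 -m crank '{"travel":[[0,0,-0.02],[0,0,-0.02],[0,0,-0.02],[0,0,-0.02],[0,0,-0.02]],"turn":[0,0,0,0,0]}' 85
python3 -m crank '{"travel":[[0,0,-0.3],[0,0,-0.9],[0,0,-1.8],[0,0,-2.7],[0,0,-3.6]],"turn":[0,0,0,0,0]}'
python3 -m crank '{"travel":[[0,0,-0.7],[0,0,-1],[0,0,-1],[0,0,-1]],"turn":[0,0,0,0]}'
python3 - <<'E'
from h import *
c=read_camera("wrist");p=px(c,[.6194,-.0048,.059]);print("expected tin px",p)
g=cv2.medianBlur(cv2.cvtColor(c["image"],cv2.COLOR_RGB2GRAY),3)
h=cv2.HoughCircles(g,cv2.HOUGH_GRADIENT,1,15,param1=80,param2=18,minRadius=35,maxRadius=55)
for x,y,r in h[0]:
    if np.hypot(x-p[0],y-p[1])<60: print("circle",x,y,r,w(c,x,y,.059))
mats(c); go(.442,-.2155,.2)
E
```

```text
clock: 34.32
tcp_pos: [0.6194, -0.0048, 0.0183]
orientation: [0.0, 0.519, 0.855, -0.0]
wrist_force: [-0.4, 1.0, 0.7]
finger_gap: 0.085
clock: 34.73
tcp_pos: [0.6188, -0.0048, 0.1636]
orientation: [-0.0, 0.519, 0.855, -0.0]
wrist_force: [1.1, -0.6, 0.3]
finger_gap: 0.0846
clock: 35.07
tcp_pos: [0.6198, -0.0049, 0.2028]
orientation: [0.001, 0.519, 0.855, 0.0]
wrist_force: [0.9, -0.6, -0.2]
finger_gap: 0.0847
expected tin px [323.1837833  222.58565251]
circle 321.5 208.5 43.0 [0.61277474 0.00500937]
circle 322.5 226.5 38.9 [ 0.62042347 -0.00800057]
mat [447   0  42  18 521] [0.6501 0.2033] enclosing mm 648.0 202.1 18.7
mat [ 279  166   87   58 1523] [0.6074 0.0139] enclosing mm 618.6 -5.4 41.6
mat [ 211  327   66   61 1181] [ 0.6173 -0.1749] enclosing mm 613.9 -195.7 41.6
travel [-2.64 -6.35  0.04] turn 0 mm [-105.5 -254.1    1.5]
```

```bash
python3 -m crank '{"travel":[[-0.2,-0.5,0],[-0.6,-1.4,0],[-1.0,-2.3,0],[-1.4,-3.2,0],[-1.7,-4.1,0]],"turn":[0,0,0,0,0]}'
python3 -m crank '{"travel":[[-0.3,-0.8,0],[-0.6,-1.6,0],[-0.94,-2.25,0],[-0.94,-2.25,0],[-0.94,-2.25,0]],"turn":[0,0,0,0,0]}'
python3 - <<'E'
from h import *
c=read_camera("wrist");p=px(c,[.442,-.2155,.05]);print("expected px",p)
g=cv2.medianBlur(cv2.cvtColor(c["image"],cv2.COLOR_RGB2GRAY),3)
h=cv2.HoughCircles(g,cv2.HOUGH_GRADIENT,1,10,param1=80,param2=15,minRadius=25,maxRadius=42)
for x,y,r in h[0]:
    if np.hypot(x-p[0],y-p[1])<40: print("circle",x,y,r,w(c,x,y,.05))
f=c["K"][0,0]; print("expected r",f*.027/(np.linalg.norm(c["R"]@[.442,-.2155,.05]+c["t"])))
go(.442,-.2155,.02)
E
```

```text
clock: 35.53
tcp_pos: [0.5029, -0.1415, 0.1999]
orientation: [-0.002, 0.519, 0.855, -0.0]
wrist_force: [1.2, -1.2, 0.1]
finger_gap: 0.0852
clock: 35.95
tcp_pos: [0.4408, -0.2161, 0.2006]
orientation: [-0.002, 0.521, 0.854, 0.0]
wrist_force: [0.4, 0.1, -0.6]
finger_gap: 0.0847
expected px [325.63734792 221.74544051]
circle 324.5 224.5 30.9 [ 0.44223839 -0.21804848]
circle 318.5 233.5 38.0 [ 0.44130388 -0.22733527]
circle 322.5 214.5 36.6 [ 0.43682679 -0.21118907]
circle 347.5 199.5 27.5 [ 0.44941841 -0.19051132]
expected r 32.10073206514711
travel [-0.02  0.02  4.52] turn 0 mm [ -0.8   0.6 180.8]
```

```bash
python3 -m crank '{"travel":[[-0.03,0.02,0.9],[-0.03,0.02,1.8],[-0.03,0.02,2.7],[-0.03,0.02,3.5],[-0.03,0.02,4.1]],"turn":[0,0,0,0,0]}' 85
python3 -m crank '{"travel":[[0,0,0.3],[0,0,0.5],[0,0,0.5],[0,0,0.5]],"turn":[0,0,0,0]}'
python3 -c "
from h import *
go(.442,-.217,.014)"
```

```text
clock: 36.42
tcp_pos: [0.4426, -0.2137, 0.0349]
orientation: [-0.002, 0.518, 0.855, 0.0]
wrist_force: [-0.2, -0.3, -0.0]
finger_gap: 0.0851
clock: 36.75
tcp_pos: [0.4441, -0.2156, 0.0183]
orientation: [-0.0, 0.519, 0.855, 0.0]
wrist_force: [-0.0, 0.3, 1.0]
finger_gap: 0.0848
travel [-0.01 -0.06  0.11] turn 0 mm [-0.3 -2.5  4.3]
```

```bash
python3 -m crank '{"travel":[[-0.01,-0.04,0.06],[-0.01,-0.06,0.1],[-0.01,-0.06,0.1]],"turn":[0,0,0]}' 64 25
python3 -m crank '{"travel":[[0,0,0],[0,0,0],[0,0,0],[0,0,0],[0,0,0]],"turn":[0,0,0,0,0]}' 57
python3 -m crank '{"travel":[[0,0,0],[0,0,0],[0,0,0],[0,0,0],[0,0,0]],"turn":[0,0,0,0,0]}' 46
python3 -m crank '{"travel":[[0,0,-0.1],[0,0,-0.3],[0,0,-0.9],[0,0,-1.7],[0,0,-2.5]],"turn":[0,0,0,0,0]}'
python3 -m crank '{"travel":[[0,0,-0.6],[0,0,-1.1],[0,0,-1.3],[0,0,-1.3]],"turn":[0,0,0,0]}'
python3 -c "
from h import *
go(.620,-.0065,.16)"
```

```text
clock: 37.0
tcp_pos: [0.4423, -0.2181, 0.0151]
orientation: [0.001, 0.519, 0.855, -0.0]
wrist_force: [-0.7, -0.0, -0.6]
finger_gap: 0.0639
clock: 37.42
tcp_pos: [0.4419, -0.2179, 0.0146]
orientation: [0.0, 0.519, 0.855, -0.0]
wrist_force: [-0.1, 0.2, 0.6]
finger_gap: 0.057
clock: 37.83
tcp_pos: [0.4419, -0.2179, 0.0149]
orientation: [0.0, 0.519, 0.855, -0.0]
wrist_force: [-1.3, 0.3, 5.5]
finger_gap: 0.0512
clock: 38.25
tcp_pos: [0.441, -0.2171, 0.1153]
orientation: [-0.001, 0.519, 0.855, 0.0]
wrist_force: [1.6, 0.0, -1.0]
finger_gap: 0.0512
clock: 38.58
tcp_pos: [0.4431, -0.2186, 0.1688]
orientation: [0.002, 0.519, 0.855, -0.0]
wrist_force: [-0.9, -0.2, -1.3]
finger_gap: 0.0513
travel [2.67 6.37 0.22] turn 0 mm [106.7 254.7   8.8]
```

```bash
python3 -m crank '{"travel":[[0.2,0.5,0],[0.5,1.2,0],[0.9,2.1,0],[1.3,3.0,0],[1.7,4.0,0]],"turn":[0,0,0,0,0]}'
python3 -m crank '{"travel":[[0.4,0.9,0],[0.7,1.6,0],[0.9,2.1,0],[0.97,2.37,0],[0.97,2.37,0]],"turn":[0,0,0,0,0]}'
python3 -m crank '{"travel":[[0,0,0.3],[0,0,0.8],[0,0,1.3],[0,0,1.7],[0,0,1.9]],"turn":[0,0,0,0,0]}'
python3 -m crank '{"travel":[[0,0,0],[0,0,0],[0,0,0]],"turn":[0,0,0]}'
python3 -c "
from h import *
go(.620,-.0065,.0739)"
```

```text
clock: 39.0
tcp_pos: [0.5511, -0.0833, 0.1646]
orientation: [-0.001, 0.52, 0.854, -0.001]
wrist_force: [0.5, -0.6, -0.9]
finger_gap: 0.0512
clock: 39.42
tcp_pos: [0.6183, -0.0049, 0.1643]
orientation: [-0.001, 0.518, 0.855, -0.0]
wrist_force: [-0.1, -0.7, -1.0]
finger_gap: 0.0514
clock: 39.83
tcp_pos: [0.615, -0.0079, 0.0873]
orientation: [-0.002, 0.52, 0.854, -0.001]
wrist_force: [-0.9, 1.0, -1.0]
finger_gap: 0.0514
clock: 40.08
tcp_pos: [0.6183, -0.0073, 0.0915]
orientation: [0.001, 0.52, 0.854, 0.0]
wrist_force: [-0.6, -0.8, -1.0]
finger_gap: 0.0516
travel [-0.    0.05  0.44] turn 0 mm [-0.   1.8 17.6]
```

```bash
python3 -m crank '{"travel":[[0,0.03,0.1],[0,0.05,0.2],[0,0.05,0.3],[0,0.05,0.36],[0,0.05,0.36]],"turn":[0,0,0,0,0]}'
python3 -m crank '{"travel":[[0,0,0.03],[0,0,0.06],[0,0,0.06]],"turn":[0,0,0]}'
python3 -m crank '{"travel":[[0,0,0.02],[0,0,0.02],[0,0,0.02]],"turn":[0,0,0]}'
```

```text
clock: 40.5
tcp_pos: [0.6191, -0.0055, 0.0753]
orientation: [-0.001, 0.519, 0.855, -0.0]
wrist_force: [0.2, 0.4, -1.0]
finger_gap: 0.0513
clock: 40.75
tcp_pos: [0.6198, -0.0057, 0.074]
orientation: [0.0, 0.519, 0.855, 0.0]
wrist_force: [-0.6, 0.2, 0.8]
finger_gap: 0.0512
clock: 41.0
tcp_pos: [0.6198, -0.0057, 0.074]
orientation: [0.0, 0.519, 0.855, 0.0]
wrist_force: [-2.0, 0.5, 5.8]
finger_gap: 0.0516
```

```bash
python3 -m crank '{"travel":[[0,0,-0.02],[0,0,-0.02],[0,0,-0.02]],"turn":[0,0,0]}'
python3 -m crank '{"travel":[[0,0,0],[0,0,0],[0,0,0],[0,0,0],[0,0,0]],"turn":[0,0,0,0,0]}' 85
python3 -m crank '{"travel":[[0,0,-0.3],[0,0,-0.8],[0,0,-1.6],[0,0,-2.4],[0,0,-3.2]],"turn":[0,0,0,0,0]}'
python3 -m crank '{"travel":[[0,0,-0.3],[0,0,-0.3]],"turn":[0,0]}'
python3 - <<'E'
from h import *
cv2.imwrite("pics/fw.png",read_camera("wrist")["image"][:,:,::-1])
E
python3 -m crank '{"travel":[[0.3,-0.6,0],[0.7,-1.4,0],[1.1,-2.2,0],[1.5,-3,0],[1.8,-3.6,0]],"turn":[0,0,0,0,0]}'
python3 -m crank '{"travel":[[0,0,0],[0,0,0],[0,0,0],[0,0,0]],"turn":[0,0,0,0]}'
python3 - <<'E'
from h import *
f=cv2.imread("pics/fw.png");s=read_camera("scene")["image"][:,:,::-1];d=read_camera("side")["image"][:,:,::-1]
R=lambda a:cv2.resize(a,(400,300),interpolation=2)
cv2.imwrite("pics/final.png",np.vstack([np.hstack([R(f),R(f[110:350,160:480])]),np.hstack([R(s[180:375,245:505]),R(d[130:340,150:430])])]))
print(get_state()["tcp_pos"],get_state()["wrist_force"])
E
```

```text
clock: 41.25
tcp_pos: [0.6199, -0.0057, 0.074]
orientation: [0.0, 0.519, 0.855, 0.0]
wrist_force: [-0.2, -0.3, 2.4]
finger_gap: 0.0511
clock: 41.67
tcp_pos: [0.6196, -0.0057, 0.0735]
orientation: [-0.0, 0.519, 0.855, -0.0]
wrist_force: [-0.6, 0.1, 0.5]
finger_gap: 0.0852
clock: 42.08
tcp_pos: [0.6192, -0.0056, 0.2027]
orientation: [-0.0, 0.519, 0.855, -0.0]
wrist_force: [1.0, 0.5, -0.5]
finger_gap: 0.085
clock: 42.25
tcp_pos: [0.6219, -0.006, 0.2181]
orientation: [0.003, 0.519, 0.855, 0.001]
wrist_force: [-0.7, -0.2, 0.8]
finger_gap: 0.0847
clock: 42.72
tcp_pos: [0.4545, -0.0077, 0.2113]
orientation: [-0.002, 0.519, 0.855, -0.001]
wrist_force: [-0.3, 0.1, 0.3]
finger_gap: 0.0849
clock: 43.05
tcp_pos: [0.4595, -0.0083, 0.213]
orientation: [-0.0, 0.519, 0.855, -0.0]
wrist_force: [0.6, 0.3, 0.1]
finger_gap: 0.0854
[ 0.45953928 -0.00825335  0.21313466] [-0.18235862  0.44761824 -0.26193907]
```

View pics/final.png

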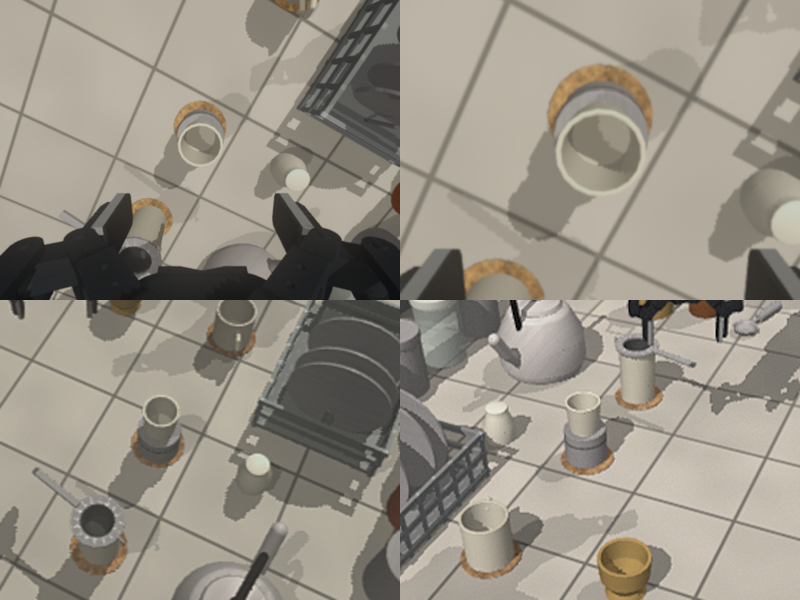

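All the pieces stand upright and centred in both views: the tall cup with the strainer level, the tin with the small cup on top, and the mug. The mortar is where it was, and the gripper is clear.

```bash
python3 -c "
from workcell import *
print(hand_in())"
```

```text
the job is handed in; nothing more can be done
None
```

The tea things are laid out in the order asked and the job is handed in, at about 43 s on the robot's clock (limit 112 s).

- **Placing:** The tall cup is on the kettle mat with the strainer in its mouth. The mug is on the rack mat, and the closed tin is on the middle mat with the small cup on top. Each cup, the mug and the tin was lowered to a contact of about 6–9 N before I let go. The strainer settled with about 1 N.
- **Final checks:** The last wrist, scene and side pictures show everything upright, the strainer level and the mortar unmoved. The gripper is open and clear, with the wrist force near zero. Centring on the mats measured within about 2–4 mm. The small cup was set within about 1 mm of the tin centre I had estimated, and I only checked it by eye afterwards.
- **What went wrong or disagreed:**
  - The first try at the strainer closed on nothing, with a gap of 0, for a reason I could not find. A second, slower close held it, and the bowl hung about 4–5° low until the cup rim levelled it.
  - The camera estimates of the mat centres differed from each other by 2–5 mm, so I placed between them.

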